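# Fold a packed carton shut under the rack

### The job

Close the packed carton that stands half under the black wire rack: first fold the far flap (red edge) in towards you until it lies level with the carton's rim, not sagging down into the box, and only then fold the near cover flap (blue edge) over it until it lies flat on the rim. Press the carton gently, do not knock the rack, leave the jar, the mug and the roll of tape where they stand, and let go at the end.

Things in the scene. Friction and masses are not known exactly. Their poses are not given: they have to be found in the camera images.
- carton: cardboard carton fixed to the table, 150 (its x) by 200 (its y) by 120 mm high, walls 5 mm, open on top, goods inside up to 60 mm high; origin at the centre of its underside; its +x points to the far side (away from the robot, give or take its yaw), z up
- inner_flap (a joint): angle of the far (inner) flap in rad: 0 = level with the rim (closed), 1.57 = upright, more = leaning away from the robot; below 0 = pushed down inside the box (it has no stop until -0.6). The crease is stiff: the flap stays where it is left and takes about 1 N at its edge to move
- inner_hinge (a point): crease line of the far flap: middle of the inner top edge of the carton's far wall, at 70, 0, 117 mm in the carton's frame, axis along the carton's y; its own axes are those of the carton
- inner_edge (a point): middle of the free edge (red strip) of the far flap; the flap is a cardboard panel 70 mm long from crease to edge, 184 mm wide, 5 mm thick; the point lies at mid-thickness
- cover_flap (a joint): angle of the near cover flap in rad: 0 = flat on the rim (closed; it rests there against a stop), 1.57 = upright, more = leaning out towards the robot. Stiff crease: stays where it is left, takes about 1 N at its edge to move
- cover_hinge (a point): crease line of the cover flap: middle of the top edge of the carton's near wall, at -75, 0, 122.8 mm in the carton's frame, axis along the carton's y; its own axes are those of the carton
- cover_edge (a point): middle of the free edge (blue strip) of the cover flap; a panel 110 mm long from crease to edge, 200 mm wide, 5 mm thick; the point lies at mid-thickness. Closed, it lies just above the far flap and overlaps it by about 35 mm
- rack: fixed black wire rack over the far part of the carton: 540 mm along its y, 150 mm deep along its x, four 12 mm legs at the corners, underside of the wire deck 344 mm above the table; origin at table level below the middle of its front rail, x to the far side. The rail lies 10 to 25 mm to the robot's side of the far crease, so the tool must slant in under it to get behind the far flap
- jar: bystander: amber jar with brass cap, 68 mm diameter, 120 mm high; origin at the centre of its underside
- mug: bystander: blue mug, 76 mm diameter, 85 mm high, handle on its +y side; origin at the centre of its underside
- tape: bystander: yellow roll of tape lying flat, 100 mm diameter, 48 mm high; origin at the centre of its underside
Not all that is in view belongs to the job. What is shaped like the carton but purple or yellow is not meant.

How it is judged:
On the way, in this order (a step that is already met when the one before it is completed fails the run):
1. the far flap is folded in level with the rim while the cover flap still stands open (value of joint inner_flap between -0.14 and 0.14 rad and value of joint cover_flap above 1.2 rad), for 0.2 s.
2. the cover flap is folded over flat (value of joint cover_flap below 0.1 rad and value of joint inner_flap between -0.14 and 0.14 rad), for 0.2 s.
At the end, for the whole second after the job is handed in: the far flap is level with the rim within 0.14 rad (8 degrees) either way, the cover flap lies over it within 0.1 rad (6 degrees) of flat, both at rest and released; jar, mug and tape upright within 30 mm of where they stood (all of step 2 and velocity of joint inner_flap between -0.05 and 0.05 rad/s and velocity of joint cover_flap between -0.05 and 0.05 rad/s and distance of each of jar, mug, tape from where it was at the start of the episode below 0.03 m and angle between each of jar, mug, tape's own z axis and vertical below 0.2 rad); the robot touches nothing.
It fails at once if the cover flap is folded over before the far flap is in (value of joint cover_flap below 0.7 rad and value of joint inner_flap above 0.5 rad).
It fails at once if the carton or a flap is pressed with more than 30 N (contact force between carton and the fingers above 30 N or contact force between carton and the arm above 30 N).
It fails at once if the rack is knocked (more than 15 N) (contact force between rack and the fingers above 15 N or contact force between rack and the arm above 15 N).
It fails at once if a bystander is knocked over or pushed away (distance of any of jar, mug, tape from where it was at the start of the episode above 0.03 m or angle between any of jar, mug, tape's own z axis and vertical above 0.5 rad).
It also fails if it takes over 58 s, if anything falls off the work surface, if the arm or the gripper's body presses on something with over 40 N, if the wrist force passes 120 N, or if a joint passes its speed limit or range.

### The arm

A 7-joint arm with a two-finger parallel gripper is mounted at the origin on the work surface. World frame = base frame: x ahead of the robot, y to its left, z up, the work surface at z = 0. Lengths are in m, angles in rad, forces in N, time in s.
With the tool pointing down it reaches from about 0.425 to 0.925 m from the base axis. Payload 6.8 kg.
Tool frame: the origin (TCP) lies midway between the tips of the shut fingers; the grasp point (between the pads) lies 19 mm behind it (bot.hold_point_z is the distance from the TCP to the grasp point, in m); z points along the fingers, y is the line along which they close (so a half turn about z gives the same grasp; the last joint's range is limited). The gripper opens to 85 mm and grips with 20 to 120 N. Pads are 22 mm wide; open, the fingers measure 114 mm over their backs; the gripper's body (76 mm by 85 mm) begins 54 mm behind the grasp point. The pads swing forward as they close: fully open they stand 13 mm farther back than shut.
Start: joints at [1.188, 0.477, 0.022, 1.555, -0.011, 1.109, -0.083], TCP at [0.183, -0.65, 0.231] pointing down, gripper open.
Joint ranges: [-2.96, 2.96], [-0.34, 2.1], [-1.41, 1.46], [0.24, 2.44], [-1.37, 4.51], [0.17, 1.92], [-2.96, 2.96]. Speed limits (rad/s): [2.39, 2.39, 3.14, 3.14, 3.14, 3.14, 3.14].

### API

Orientations are given as a unit quaternion [w, x, y, z].
In Python, from station import bot gives the robot as it stands. The module is installed in compiled form; this text tells all that it offers.
- The arm moves only by the tool step_arm, never from a script. Its argument "increments" is a list that holds one entry, the list of rows, each a list of 7 numbers: the opening, from -1 (shut) to 1 (fully open), then the shift along the tool's x, y, z in mm, then the turn, a rotation vector about the tool's x, y, z in degrees. In form: [[[grip, x, y, z, ax, ay, az], ...]]. A call has 1 to 10 rows; each row is the pose to reach, as a shift and turn from the pose commanded when the call began, along the tool's axes at that moment; what a row does not reach only later rows make up. A row lasts 1/12 s, in which the tool goes at most 41.7 mm and 7.16 degrees, less where a joint would pass 70% of its speed; a pose out of reach is approached as far as the arm can. A call with a gripper value outside its range is refused whole. The fingers move at their own pace and stop on an object; "force" is the grip in N (left out, the last holds). Time passes only in rows, so rows that repeat a pose let the fingers close. It gives the time, the measured TCP pose, the force, the opening and the grip force at its end, in the units of the state.
- bot.get_obs(): the state, without advancing time (a new reading comes with each control period).
- bot.read_camera(name): name is "side" or "top" or "wrist"; returns a dict with "image" (400x640x3 uint8, red, green, blue), "camera_matrix" (3x3 intrinsics, pixels), "R" (3x3) and "t" (3): a world point X has camera coordinates R X + t. Camera axes: x right, y down, z forward; pixel columns grow to the right and rows downward; lengths in m; the calibration is good to about 2 mm. A picture is of the moment at which its call begins. There is no depth.
- bot.hand_in(): hands the job in; it is judged then, once.
The state is a dict: "t": time; "q": joint angles; "joint_vel": joint speeds; "joint_torque": joint torques, N m; "eef_pos": TCP position; "tool_rot": TCP orientation; "contact_force": force on the tool from outside, world axes, zero at the start; "torque": the same for the moment, N m; "gripper_width": opening from 0.0 (shut) to 1.0 (fully open); "grasp_force": force on a finger pad.
Only numpy, scipy, OpenCV 4.12 (cv2) and the standard library are available. Lean on these libraries where they do the work, as an engineer would, in place of code of your own. Each camera call takes 0.05 s, during which the arm holds its last target. There are 200 camera calls.

## Working session

There is one attempt and no reset: what is moved stays moved. The work goes in short steps, Python scripts to look and compute and a tool call to move; the robot and the scene stay as the last step left them, time stands still between calls to the robot, and variables do not carry over. Pictures are saved under pics/ and viewed, at most 10 in all, crops included, and the job is handed in when it is done.

Besides the shell and the picture viewer there is one more tool, called after ">>>" by a JSON object that holds its "name" and its "arguments", one argument or row to a line. step_arm: Moves the arm, as the interface text tells. Its arguments: {"type":"object","properties":{"increments":{"type":"array"},"force":{"type":"number"}},"required":["increments"]}

```bash
mkdir -p pics; python3 - <<'E'
from station import bot
import cv2,pickle,numpy as np
d={}
for n in("side","top"):
    c=bot.read_camera(n);d[n]=c
    cv2.imwrite(f"pics/{n}0.png",c["image"][:,:,::-1])
    print(n,(-c["R"].T@c["t"]).round(3),c["camera_matrix"].round(1).tolist(),c["R"].round(3).tolist())
pickle.dump(d,open("c0.pkl","wb"))
o=bot.get_obs();print(o["t"],o["eef_pos"],o["tool_rot"])
E
```

```text
side [-0.165  0.39   1.352] [[441.7, 0.0, 320.0], [0.0, 441.7, 194.5], [0.0, 0.0, 1.0]] [[-0.562, -0.827, -0.003], [-0.702, 0.478, -0.527], [0.438, -0.294, -0.85]]
top [ 0.362 -0.038  1.379] [[389.2, 0.0, 322.2], [0.0, 389.2, 201.0], [0.0, 0.0, 1.0]] [[0.018, -1.0, -0.009], [-0.996, -0.017, -0.09], [0.09, 0.01, -0.996]]
0.1 [ 0.18301023 -0.64915356  0.23041655] [-8.24746395e-04  9.90571025e-01  1.36997562e-01 -1.76973070e-04]
```

View pics/side0.png

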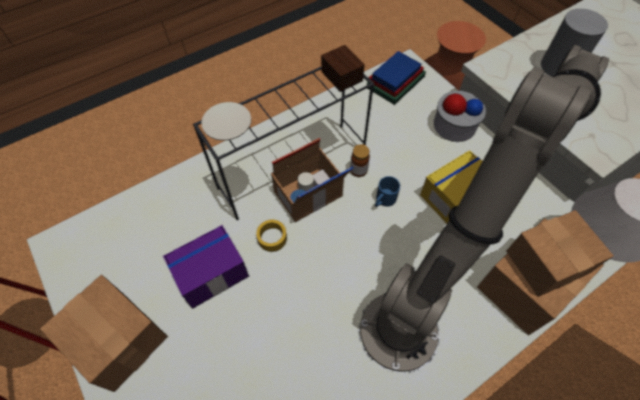

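View pics/top0.png

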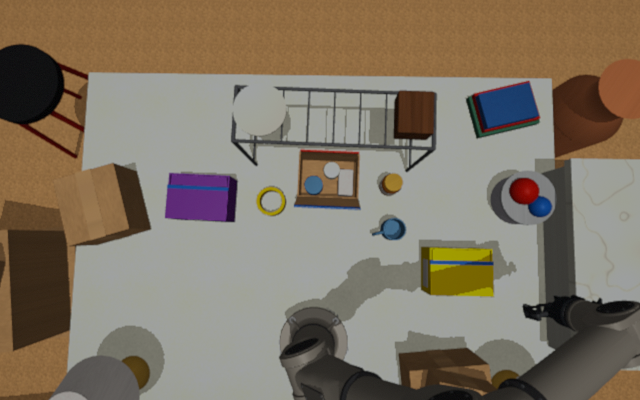

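The side view shows the open carton at about (308,180), with the red edge at (300,152) and the blue edge at (322,187). The jar is at (360,160), the mug at (388,190) and the tape at (272,235). In the top view the carton is at (328,180), and the rack's front rail runs along row ~147. Next I'll triangulate the strips and the rail.

```bash
cat > h.py <<'E'
import numpy as np,cv2
def ray(c,p):
    d=c["R"].T@np.linalg.solve(c["camera_matrix"],[p[0],p[1],1.]);return -c["R"].T@c["t"],d/np.linalg.norm(d)
def onz(c,p,z):
    o,d=ray(c,p);return o+d*(z-o[2])/d[2]
def tri(c1,p1,c2,p2):
    o1,d1=ray(c1,p1);o2,d2=ray(c2,p2)
    s=np.linalg.lstsq(np.c_[d1,-d2],o2-o1,rcond=None)[0]
    a=o1+s[0]*d1;b=o2+s[1]*d2;return (a+b)/2,np.linalg.norm(a-b)
def proj(c,X):
    v=c["camera_matrix"]@(c["R"]@np.asarray(X)+c["t"]);return v[:2]/v[2]
def strip(c,col,box):
    x0,y0,x1,y1=box;im=c["image"][y0:y1,x0:x1]
    h=cv2.cvtColor(im,cv2.COLOR_RGB2HSV)
    m=(h[...,1]>110)&(h[...,2]>50)
    H=h[...,0]
    m&= ((H<6)|(H>172)) if col=="red" else ((H>105)&(H<130))
    n,l,s,_=cv2.connectedComponentsWithStats(m.astype(np.uint8),connectivity=8)
    out=[]
    for k in range(1,n):
        if s[k,4]<15: continue
        ys,xs=np.where(l==k);P=np.c_[xs+x0,ys+y0].astype(float)
        ct=P.mean(0);u=np.linalg.svd(P-ct,full_matrices=False)[2][0];t=(P-ct)@u
        out.append((s[k,4],(ct+u*(t.min()-.0)).round(1),(ct+u*t.max()).round(1)))
    return out
E
python3 - <<'E'
from h import *;import pickle
d=pickle.load(open("c0.pkl","rb"))
for n,b in(("side",(265,130,350,220)),("top",(285,145,368,215))):
    for col in("red","blue"):
        for s in strip(d[n],col,b):print(n,col,s)
a=cv2.resize(d["side"]["image"][100:250,190:410],None,fx=3,fy=3,interpolation=cv2.INTER_CUBIC)
b=cv2.resize(d["top"]["image"][70:250,225:445],None,fx=3,fy=3,interpolation=cv2.INTER_CUBIC)
cv2.imwrite("pics/a.png",a[:,:,::-1]);cv2.imwrite("pics/b.png",b[:,:,::-1])
E
```

```text
side red (np.int32(100), array([311.8, 143.5]), array([272.9, 162.8]))
side blue (np.int32(55), array([349.1, 169.2]), array([322.8, 183.5]))
side blue (np.int32(57), array([306.8, 191.3]), array([291.6, 196.8]))
top red (np.int32(116), array([301. , 150.2]), array([358. , 152.5]))
top blue (np.int32(125), array([294. , 205.3]), array([359. , 207.9]))
```

View pics/a.png

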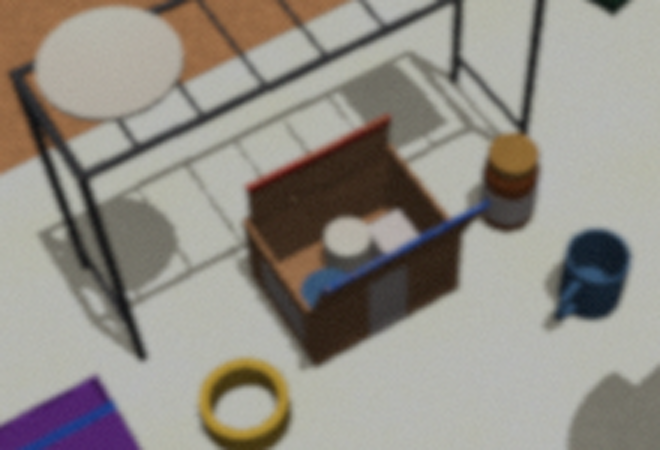

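View pics/b.png

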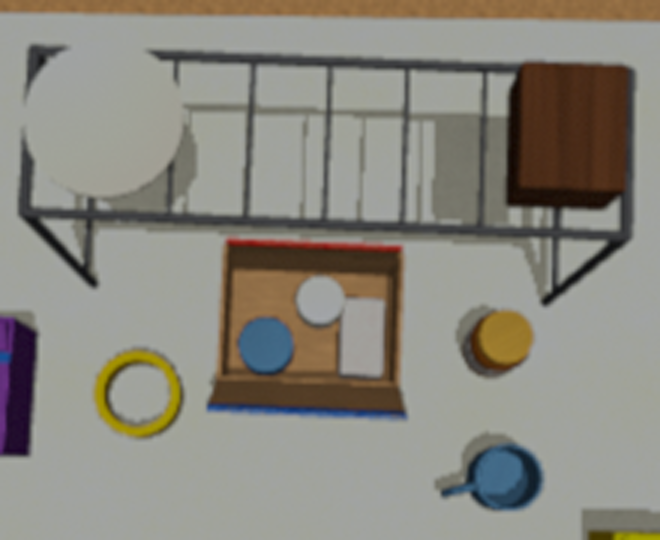

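The crops show both flaps standing roughly upright. In crop pixels, the side view has the red strip from (248,187) to (388,120) and the blue strip from (320,292) to (488,206). The rack's front rail in the top view runs from (25,212) to (630,236).

```bash
python3 - <<'E'
from h import *;import pickle
d=pickle.load(open("c0.pkl","rb"));S,T=d["side"],d["top"]
f=lambda p:np.array([190+p[0]/3-.33,100+p[1]/3-.33]);g=lambda p:np.array([225+p[0]/3-.33,70+p[1]/3-.33])
P={}
for n,a,b in(("redL",(249,187),(228,243)),("redR",(389,120),(402,248)),("bluL",(319,293),(208,407)),("bluR",(489,206),(406,414)),
  ("rimNR",(459,228),(398,386)),("rimNL",(316,305),(222,376)),
  ("railL",(86,175),(24,213)),("railR",(459,4),(0,0)),
  ("jarcap",(513,152),(503,338)),("mug",(598,256),(507,474)),("tape",(245,400),(138,393))):
    if n=="railR":continue
    X,e=tri(S,f(a),T,g(b));P[n]=X;print(n,X.round(4),round(e*1e3,1))
for k in("red","blu"):
    v=P[k+"L"]-P[k+"R"];print(k,"len",np.linalg.norm(v),"yaw",np.arctan2(-v[0],v[1]),"mid",((P[k+"L"]+P[k+"R"])/2).round(4))
for n,p,z in(("railR",(628,237),.35),("railL",(24,213),.35),("near rim L",(222,376),.12),("nearR",(398,386),.12),("farL",(230,270),.12),("creaseR",(404,270),.12)):
    print(n,onz(T,g(p),z).round(4))
E
```

```text
redL [0.6253 0.0437 0.187 ] 0.2
redR [ 0.625  -0.1384  0.1753] 1.7
bluL [0.4535 0.0595 0.2129] 3.8
bluR [ 0.4471 -0.1426  0.2117] 5.7
rimNR [ 0.4852 -0.1389  0.1271] 0.1
rimNL [0.4912 0.049  0.1286] 4.3
railL [0.6112 0.2137 0.3547] 4.0
jarcap [ 0.5387 -0.2531  0.1247] 2.8
mug [ 0.3922 -0.2672  0.077 ] 5.9
tape [0.4803 0.1533 0.0363] 1.7
red len 0.18245214032359391 yaw -0.0017811406787751592 mid [ 0.6252 -0.0473  0.1812]
blu len 0.2022268817530011 yaw -0.03192569252517961 mid [ 0.4503 -0.0415  0.2123]
railR [ 0.6006 -0.3249  0.35  ]
railL [0.6136 0.2165 0.35  ]
near rim L [0.4935 0.0513 0.12  ]
nearR [ 0.4859 -0.1395  0.12  ]
farL [0.6101 0.0454 0.12  ]
creaseR [ 0.6133 -0.1447  0.12  ]
```

```bash
cat > plan.py <<'E'
import numpy as np,json
from scipy.spatial.transform import Rotation as Ro,Slerp
from station import bot
YAW=-0.025
def R_(tilt,yaw=YAW): return Ro.from_euler('z',yaw)*Ro.from_euler('x',np.pi)*Ro.from_euler('y',np.radians(tilt))
def plan(wps,grip=-1,vmax=36,wmax=6.5,yaw=YAW):
    """wps: (x,y,z,tilt[,rows]) ; prints calls' rows from the measured pose"""
    o=bot.get_obs();q=o["tool_rot"];R0=Ro.from_quat([q[1],q[2],q[3],q[0]]);p0=np.array(o["eef_pos"])
    print("at",p0.round(4),R0.as_matrix()[:,2].round(3),"t",round(o["t"],2),"F",np.round(o["contact_force"],1))
    rows=[];p,R=p0,R0
    for w in wps:
        P=np.array(w[:3]);Q=R_(w[3],yaw)
        n=max(int(np.ceil(max(np.linalg.norm(P-p)*1e3/vmax,np.degrees((R.inv()*Q).magnitude())/wmax))),1)
        if len(w)>4:n=w[4]
        sl=Slerp([0,1],Ro.concatenate([R,Q]))
        for s in np.arange(1,n+1)/n: rows.append((p+(P-p)*s,sl(s)))
        p,R=P,Q
    for i in range(0,len(rows),10):
        out=[]
        for P,Q in rows[i:i+10]:
            out.append([grip]+[float(round(v)) if 0 else float(round(v*2)/2) for v in R0.inv().apply(P-p0)*1e3]+[float(round(v*2)/2) for v in np.degrees((R0.inv()*Q).as_rotvec())])
        print(json.dumps(out).replace(".0,",",").replace(".0]","]"))
        # next call starts from the rounded commanded pose
        r=np.array(out[-1][1:]);p0=p0+R0.apply(r[:3]/1e3);R0=R0*Ro.from_rotvec(np.radians(r[3:]))
E
python3 -c "
from plan import *
plan([(.183,-.65,.40,0),(.33,-.45,.42,0),(.42,-.25,.42,10),(.42,-.05,.42,25)])"
```

```text
at [ 0.183  -0.6492  0.2304] [-0.001  0.002 -1.   ] t 0.1 F [-0.  -0.4  0.6]
[[-1, 0, 0, -34, 0, 0, 3.5], [-1, 0, 0, -68, 0, 0, 7], [-1, 0, 0.5, -102, 0, 0, 10.5], [-1, 0, 0.5, -135.5, 0, 0, 13.5], [-1, -0.5, 0.5, -169.5, 0, 0, 17], [-1, 27.5, -21.5, -172.5, 0, 0, 17], [-1, 55.5, -43, -175, 0, 0, 17], [-1, 83.5, -65, -178, 0, 0, 17], [-1, 111.5, -86.5, -181, 0, 0, 17], [-1, 139.5, -108.5, -183.5, 0, 0, 17]]
[[-1, 20.5, -29, -3, 0, 0, 0], [-1, 41, -58, -6, 0, 0, 0], [-1, 53, -87, -6, 0, 1.5, 0], [-1, 65.5, -116, -6, 0, 3, 0], [-1, 77.5, -144.5, -5.5, 0, 4.5, 0], [-1, 89.5, -173.5, -5.5, 0, 5.5, 0], [-1, 102, -202.5, -5.5, 0, 7, 0], [-1, 114, -231, -5.5, 0, 8.5, 0], [-1, 126.5, -260, -5.5, 0, 10, 0], [-1, 125.5, -293.5, -5.5, 0, 12.5, 0]]
[[-1, -0.5, -33, 0, 0, 2.5, 0], [-1, -1.5, -66.5, 0, 0, 5, 0], [-1, -2, -100, -0.5, 0, 7.5, 0], [-1, -2.5, -133, -0.5, 0, 10, 0], [-1, -3.5, -166.5, -0.5, 0, 12.5, 0]]
```

>>> {"name": "step_arm", "arguments": {
  "increments": [
    [[-1,0,0,-34,0,0,3.5],[-1,0,0,-68,0,0,7],[-1,0,0,-102,0,0,10.5],[-1,0,0,-136,0,0,13.5],[-1,0,0,-170,0,0,17],[-1,27,-21,-172,0,0,17],[-1,55,-43,-175,0,0,17],[-1,83,-65,-178,0,0,17],[-1,111,-87,-181,0,0,17],[-1,140,-108,-184,0,0,17]]
  ]
}}

```text
t: 0.93
eef_pos: [0.289, -0.5061, 0.4151]
tool_rot: [-0.0, 1.0, -0.011, -0.0]
contact_force: [1.6, -0.3, -0.2]
gripper_width: -0.001
grasp_force: 0.0
```

>>> {"name": "step_arm", "arguments": {
  "increments": [
    [[-1,20,-29,-3,0,0,0],[-1,41,-58,-6,0,0,0],[-1,53,-87,-6,0,1.5,0],[-1,65,-116,-6,0,3,0],[-1,77,-145,-6,0,4.5,0],[-1,90,-173,-6,0,5.5,0],[-1,102,-202,-6,0,7,0],[-1,114,-231,-6,0,8.5,0],[-1,126,-260,-6,0,10,0],[-1,126,-293,-6,0,12.5,0]]
  ]
}}

```text
t: 1.77
eef_pos: [0.4228, -0.2159, 0.4208]
tool_rot: [0.001, 0.994, -0.01, 0.109]
contact_force: [0.2, 0.5, 0.8]
gripper_width: -0.001
grasp_force: 0.0
```

>>> {"name": "step_arm", "arguments": {
  "increments": [
    [[-1,0,-33,0,0,2.5,0],[-1,-1,-66,0,0,5,0],[-1,-2,-100,0,0,7.5,0],[-1,-2,-133,0,0,10,0],[-1,-3,-166,0,0,12.5,0],[-1,-3,-166,0,0,12.5,0]]
  ]
}}

```text
t: 2.27
eef_pos: [0.4209, -0.0461, 0.4172]
tool_rot: [0.001, 0.977, -0.008, 0.214]
contact_force: [-0.2, -0.4, -0.1]
gripper_width: -0.004
grasp_force: 0.0
```

```bash
python3 - <<'E'
from plan import *;import cv2,pickle
c=bot.read_camera("wrist");pickle.dump(c,open("w1.pkl","wb"));cv2.imwrite("pics/w1.png",c["image"][:,:,::-1])
print((-c["R"].T@c["t"]).round(3));o=bot.get_obs();print(o["q"],o["eef_pos"],o["tool_rot"],o["t"])
E
```

```text
[ 0.428 -0.047  0.579]
[ 0.55555666 -0.33644175 -0.42056606  2.06730516 -0.22152586  0.95893941
 -1.37309215] [ 0.42098348 -0.04892804  0.41859227] [ 0.00185537  0.97662781 -0.00845207  0.21476322] 2.3167
```

View pics/w1.png

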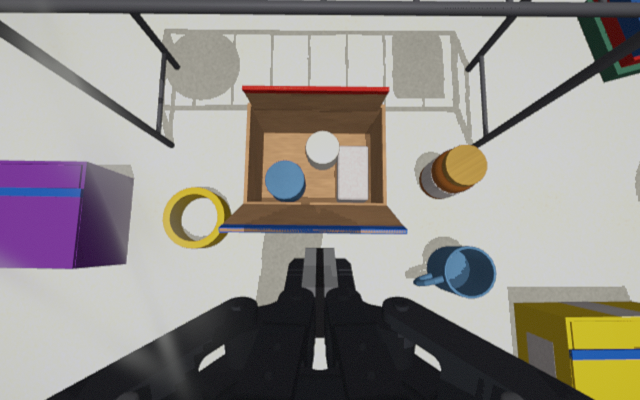

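The wrist view shows the carton's interior, with the red edge from (244,90) to (388,90), the blue edge from (220,230) to (407,231), and the rack rail at row ~8. I'll refine the measurement with this view.

```bash
python3 - <<'E'
from h import *;import pickle
d=pickle.load(open("c0.pkl","rb"));S,T=d["side"],d["top"];W=pickle.load(open("w1.pkl","rb"))
r=strip(W,"red",(230,80,400,105));b=strip(W,"blue",(200,215,420,245));print(r,b)
g=lambda p:np.array([225+p[0]/3-.33,70+p[1]/3-.33]);f=lambda p:np.array([190+p[0]/3-.33,100+p[1]/3-.33])
def three(obs):
    A=[];y=[]
    for c,p in obs:
        o,dd=ray(c,p);M=np.eye(3)-np.outer(dd,dd);A.append(M);y.append(M@o)
    X=np.linalg.lstsq(np.vstack(A),np.hstack(y),rcond=None)[0]
    return X.round(4),[(proj(c,X)-p).round(1).tolist() for c,p in obs]
for n,w,t,s in(("redL",(243.5,90.5),(228,243),(249,187)),("redR",(388.5,90.5),(402,248),(389,120)),("bluL",(220.5,230),(208,407),(319,293)),("bluR",(406.5,231),(406,414),(489,206))):
    print(n,*three([(W,np.array(w)),(T,g(t)),(S,f(s))]), three([(W,np.array(w)),(T,g(t))])[0])
for n,p,z in(("rail edges",(320,2),.35),("rail lo",(320,14),.35),("farinnerL",(249,106),.117),("farinnerR",(386,108),.117),("nearL",(245,205),.12),("nearR",(387,206),.12)):print(n,onz(W,p,z).round(4))
E
```

```text
[(np.int32(1042), array([242. ,  88.8]), array([388. ,  90.3]))] [(np.int32(789), array([219. , 226.5]), array([406. , 228.3]))]
redL [0.6239 0.0444 0.1884] [[0.7, -1.3], [-0.3, 0.3], [0.0, 0.2]] [0.6252 0.0451 0.1839]
redR [ 0.6251 -0.1381  0.1756] [[0.3, 0.4], [0.1, 0.1], [-0.3, -0.1]] [ 0.6254 -0.1377  0.176 ]
bluL [0.4506 0.0603 0.218 ] [[0.5, -2.5], [-0.9, 0.4], [0.9, -0.0]] [0.4488 0.056  0.2347]
bluR [ 0.4456 -0.1419  0.2141] [[-0.1, -1.4], [0.6, 1.1], [-0.7, -0.1]] [ 0.4455 -0.1385  0.2291]
rail edges [ 0.612  -0.0497  0.35  ]
rail lo [ 0.602  -0.0496  0.35  ]
farinnerL [0.6335 0.0537 0.117 ]
farinnerR [ 0.6273 -0.1461  0.117 ]
nearL [0.4874 0.0567 0.12  ]
nearR [ 0.4831 -0.141   0.12  ]
```

```bash
python3 -c "
from plan import *
plan([(.44,-.045,.37,40),(.50,-.046,.275,60),(.60,-.047,.215,60,4),(.60,-.047,.215,60)])"
```

```text
at [ 0.421  -0.0489  0.4186] [ 0.419 -0.007 -0.908] t 2.32 F [-0.5 -0.3 -0.3]
[[-1, -1, -1.5, 17.5, 0, 5, 0], [-1, -2, -3, 34.5, 0, 10, 0], [-1, -3, -4.5, 52, 0, 15, 0.5], [-1, 0.5, -4.5, 80, -0.5, 20, 0.5], [-1, 4, -4.5, 108, -0.5, 25, 0.5], [-1, 8, -4.5, 135.5, -0.5, 30, 0.5], [-1, 11.5, -4.5, 163.5, -0.5, 35, 0.5], [-1, 28, -4.5, 187.5, -0.5, 35, 0.5], [-1, 44, -4.5, 211.5, -0.5, 35, 0.5], [-1, 60.5, -5, 236, -0.5, 35, 0.5]]
[[-1, 0, -0.5, 29, 0, 0, 0], [-1, 0, -0.5, 29, 0, 0, 0]]
```

>>> {"name": "step_arm", "arguments": {
  "increments": [
    [[-1,-1,-1,17,0,5,0],[-1,-2,-3,34,0,10,0],[-1,-3,-4,52,0,15,0],[-1,0,-4,80,0,20,0],[-1,4,-4,108,0,25,0],[-1,8,-4,135,0,30,0],[-1,12,-4,163,0,35,0],[-1,28,-4,187,0,35,0],[-1,44,-4,211,0,35,0],[-1,60,-4,236,0,35,0]]
  ]
}}

```text
t: 3.15
eef_pos: [0.49, -0.0483, 0.3643]
tool_rot: [0.002, 0.888, -0.004, 0.46]
contact_force: [1.6, 0.5, 2.0]
gripper_width: 0.001
grasp_force: 0.0
```

```bash
python3 -c "
from plan import *
print(bot.get_obs()['q'].round(2))
plan([(.60,-.047,.214,60),(.66,-.048,.214,60,4),(.66,-.048,.214,60)])"
```

```text
[ 0.55 -0.33 -0.46  2.44 -1.37  0.17 -0.27]
at [ 0.49   -0.0483  0.3643] [ 0.817 -0.008 -0.576] t 3.15 F [1.6 0.5 2. ]
[[-1, -10, -0.5, 29.5, 0, 1, 0], [-1, -20, -1, 59, 0, 1.5, 0], [-1, -29.5, -1, 88, -0.5, 2.5, 0], [-1, -39.5, -1.5, 117.5, -0.5, 3.5, 0.5], [-1, -49.5, -2, 147, -0.5, 4.5, 0.5], [-1, -59.5, -2.5, 176.5, -0.5, 5, 0.5], [-1, -51, -2.5, 189, -0.5, 5, 0.5], [-1, -42, -2, 201, -0.5, 5, 0.5], [-1, -33.5, -2, 213.5, -0.5, 5, 0.5], [-1, -25, -2, 225.5, -0.5, 5, 0.5]]
[[-1, 0, 0, 0, 0, 0, 0]]
```

```bash
cat > fit.py <<'E'
import numpy as np,itertools
from scipy.spatial.transform import Rotation as Ro
from scipy.optimize import least_squares
from station import bot
o=bot.get_obs()
D=[([1.188,.477,.022,1.555,-.011,1.109,-.083],[.183,-.65,.231],[-8.2e-4,.99057,.136998,-1.8e-4]),
([.55555666,-.33644175,-.42056606,2.06730516,-.22152586,.95893941,-1.37309215],[.42098,-.04893,.41859],[.001855,.976628,-.008452,.214763]),
(o["q"],o["eef_pos"],o["tool_rot"])]
def fk(q,s,p):
    psi,d1,a,b,L,o7=p[:6]
    z=lambda t:Ro.from_euler('z',t);y=lambda t:Ro.from_euler('y',t)
    R=z(psi+s[0]*q[0])*y(q[1])*z(s[1]*q[2]);P=np.array([0,0,d1])+R.apply([0,0,a])
    R=R*y(q[3])*z(s[2]*q[4]);P=P+R.apply([0,0,b]);R=R*y(q[5])*z(s[3]*q[6]+o7)
    return P+R.apply([0,0,L]),R
def res(p,s):
    r=[]
    for q,P,Q in D:
        X,R=fk(q,s,p);T=Ro.from_quat([Q[1],Q[2],Q[3],Q[0]]);r+=list(X-P)+list(.3*(R.inv()*T).as_rotvec())
    return r
if __name__=="__main__":
    best=[]
    for s in itertools.product([1,-1],repeat=4):
        for psi in(0,1.57,3.14,-1.57):
            for o7 in(0,1.57,3.14,-1.57):
                f=least_squares(res,[psi,.34,.4,.4,.3,o7],args=(s,));best.append((f.cost,s,f.x.round(4).tolist()))
    best.sort(key=lambda t:t[0])
    for b in best[:4]:print(b)
    print(np.round(res(best[0][2],best[0][1]),4))
E
python3 fit.py
```

```text
(np.float64(0.0006689339357927268), (-1, -1, -1, -1), [-0.0989, 0.2716, 0.543, 0.4711, 0.3071, 1.489])
(np.float64(0.0006689339357927278), (-1, -1, -1, -1), [-0.0989, 0.2716, 0.543, 0.4711, 0.3071, 1.489])
(np.float64(0.0006689339357927298), (-1, -1, -1, -1), [-0.0989, 0.2716, 0.543, 0.4711, 0.3071, -4.7942])
(np.float64(0.0006689339357927429), (-1, -1, -1, -1), [-0.0989, 0.2716, 0.543, 0.4711, 0.3071, 1.489])
[-0.005   0.0027  0.0063  0.0007  0.     -0.005   0.0097  0.0149 -0.0002
  0.0124  0.0005 -0.0024  0.0003  0.009  -0.0064  0.0242  0.001   0.0074]
```

```bash
cat > fk.py <<'E'
from fit import *
S=(-1,-1,-1,-1)
def fk2(q,p):
    psi,d1,a,b,L,o7,o2,o3,o4,o5,o6,ye,yw=p
    z=lambda t:Ro.from_euler('z',t);y=lambda t:Ro.from_euler('y',t)
    R=z(psi-q[0])*y(q[1]+o2)*z(-q[2]+o3);P=np.array([0,0,d1])+R.apply([0,ye,a])
    R=R*y(q[3]+o4)*z(-q[4]+o5);P=P+R.apply([0,yw,b]);R=R*y(q[5]+o6)*z(-q[6]+o7)
    return P+R.apply([0,0,L]),R
def res2(p):
    r=[]
    for q,P,Q in D:
        X,R=fk2(q,p);T=Ro.from_quat([Q[1],Q[2],Q[3],Q[0]]);r+=list(X-P)+list(.3*(R.inv()*T).as_rotvec())
    return r+list(.01*np.array(p[6:]))
f=least_squares(res2,[-.0989,.27,.543,.47,.307,1.489]+[0]*7)
if __name__=="__main__":
    print(f.x.round(4),np.round(f.fun[:18],4))
lo=np.array([-2.96,-.34,-1.41,.24,-1.37,.17,-2.96]);hi=np.array([2.96,2.1,1.46,2.44,4.51,1.92,2.96])
def ik(P,R,q0,w=.01):
    def e(q):
        X,Q=fk2(q,f.x);return np.r_[X-P,.3*(Q.inv()*R).as_rotvec(),w*(np.array(q)-q0)]
    r=least_squares(e,np.clip(q0,lo+.03,hi-.03),bounds=(lo+.02,hi-.02));return r.x,np.linalg.norm(r.fun[:6])
E
python3 fk.py; python3 - <<'E'
from fk import *;from plan import R_
rng=np.random.default_rng(0)
for X,t in(((.66,-.048,.21),60),((.66,-.048,.21),50),((.575,-.047,.125),25),((.42,-.046,.20),30)):
    for half in(0,1):
        R=R_(t)*Ro.from_euler('z',np.pi*half);sol=[]
        for k in range(25):
            q,e=ik(np.array(X),R,rng.uniform(lo,hi),w=.002)
            if e<.003:sol.append(q)
        sol.sort(key=lambda q:-min(np.minimum(q-lo,hi-q)))
        print(X,t,half,len(sol))
        for q in sol[:3]:print("   ",q.round(2))
E
```

```text
[ 3.0000e-04  2.6640e-01  5.5530e-01  4.6940e-01  3.2240e-01  1.5666e+00
 -4.7000e-03 -4.1000e-03  3.4000e-03  2.3000e-03  3.1000e-03 -5.9700e-02
 -1.1000e-03] [ 0.0002  0.0001 -0.0001  0.0002 -0.      0.0001 -0.0002 -0.0002  0.0002
 -0.      0.0004 -0.0002  0.0001  0.     -0.0001  0.0002 -0.0003  0.0001]
(0.66, -0.048, 0.21) 60 0 13
    [-0.92  0.88  1.25  2.37  3.73  0.96  0.49]
    [-0.34  0.36  0.34  2.37  3.18  0.61  1.41]
    [-0.3   0.35  0.3   2.37  3.16  0.61  1.44]
(0.66, -0.048, 0.21) 60 1 14
    [-0.66  0.48  0.75  2.37  3.41  0.67 -2.06]
    [-0.32  0.36  0.32  2.37  3.18  0.61 -1.72]
    [-0.33  0.36  0.33  2.37  3.18  0.61 -1.73]
(0.66, -0.048, 0.21) 50 0 15
    [-0.89  0.59  1.11  2.27  3.99  0.56  0.45]
    [-0.85  0.54  1.04  2.27  3.94  0.5   0.53]
    [-0.65  0.38  0.73  2.27  3.67  0.35  0.88]
(0.66, -0.048, 0.21) 50 1 17
    [-0.85  0.53  1.03  2.27  3.94  0.5  -2.6 ]
    [ 0.6   0.3  -0.75  2.27  2.37  0.34 -0.76]
    [ 0.8   0.36 -0.99  2.27  2.21  0.41 -0.57]
(0.575, -0.047, 0.125) 25 0 6
    [ 0.9   0.46 -1.15  2.22  1.14  0.52 -2.67]
    [ 0.94  0.5  -1.22  2.22  1.17  0.56 -2.7 ]
    [-0.78  0.53  0.95  2.21 -1.3   0.43 -0.42]
(0.575, -0.047, 0.125) 25 1 14
    [ 0.76  0.39 -0.96  2.22  1.04  0.42  0.55]
    [ 0.46  0.32 -0.59  2.22  0.8   0.29  0.75]
    [ 0.42  0.32 -0.54  2.22  0.76  0.28  0.78]
(0.42, -0.046, 0.2) 30 0 0
(0.42, -0.046, 0.2) 30 1 0
```

```bash
python3 - <<'E'
from fk import *;from plan import R_
from station import bot
np.set_printoptions(suppress=True,linewidth=150)
q=np.array(bot.get_obs()["q"])
w1=np.array(D[1][0])
g=np.array([-.3,.34,.3,2.37,3.18,.61,-1.72])
G={}
for n,X,t in(("pre",(.50,-.046,.29),60),("ins",(.66,-.048,.212),60),("mid",(.61,-.047,.165),48),("lo",(.58,-.047,.125),38),("lo45",(.58,-.047,.125),45)):
    g2,e=ik(np.array(X),R_(t)*Ro.from_euler('z',np.pi),g,w=.002);G[n]=g2;print(n,g2.round(2),round(e,4))
for s in np.linspace(0,1,8):
    x,R=fk2(w1+(G["pre"]-w1)*s,f.x);print(round(s,2),x.round(3),R.as_matrix()[:,2].round(2),R.as_matrix()[:,0].round(2))
# via transit with higher z: TCP min in between
E
```

```text
pre [ 0.96 -0.2  -0.87  2.42  4.35  0.19 -2.85] 0.057
ins [-0.31  0.35  0.31  2.37  3.17  0.6  -1.71] 0.0
mid [-0.3   0.31  0.29  2.38  3.21  0.38 -1.73] 0.0
lo [-0.23  0.32  0.21  2.36  3.25  0.2  -1.76] 0.0
lo45 [-0.5   0.42  0.53  2.42  3.46  0.44 -2.03] 0.0061
0.0 [ 0.421 -0.049  0.419] [ 0.42 -0.01 -0.91] [ 0.91 -0.02  0.42]
0.14 [ 0.417 -0.206  0.431] [ 0.39 -0.5  -0.78] [0.92 0.18 0.34]
0.29 [ 0.452 -0.287  0.508] [ 0.48 -0.75 -0.45] [0.87 0.45 0.19]
0.43 [ 0.517 -0.275  0.577] [ 0.68 -0.72 -0.14] [ 0.71  0.7  -0.08]
0.57 [ 0.579 -0.197  0.583] [ 0.88 -0.47 -0.03] [ 0.42  0.81 -0.42]
0.71 [ 0.604 -0.107  0.518] [ 0.97 -0.19 -0.15] [ 0.03  0.7  -0.71]
0.86 [ 0.581 -0.053  0.413] [ 0.92 -0.01 -0.39] [-0.35  0.41 -0.84]
1.0 [ 0.529 -0.051  0.316] [ 0.79 -0.   -0.61] [-0.61  0.01 -0.79]
```

```bash
python3 - <<'E'
from fk import *;from plan import R_
np.set_printoptions(suppress=True,linewidth=150)
g=np.array([-.31,.35,.31,2.37,3.17,.6,-1.71])
for X,t in(((.58,-.047,.235),60),((.57,-.047,.27),60),((.56,-.047,.30),60),((.56,-.047,.32),70),((.56,-.047,.38),70),((.56,-.047,.42),60),((.54,-.047,.45),70)):
    q,e=ik(np.array(X),R_(t)*Ro.from_euler('z',np.pi),g,w=.002);print(X,t,q.round(2),round(e,4))
a=np.array([0.3,-.25,-.2,1.9,0,1.0,-1.5]);
for s in np.linspace(0,1,10):
    q=np.array([.1,-.15,-.05,2.1,-.2+3.38*s,.75,-1.5-.2*s]);x,R=fk2(q,f.x);print(q.round(2),x.round(3),R.as_matrix()[:,2].round(2),R.as_matrix()[:,0].round(2))
E
```

```text
(0.58, -0.047, 0.235) 60 [-1.06  0.59  1.33  2.42  3.89  0.71 -2.58] 0.0319
(0.57, -0.047, 0.27) 60 [-1.22  0.44  1.44  2.42  3.92  0.56 -2.55] 0.0262
(0.56, -0.047, 0.3) 60 [ 0.2  -0.04 -0.25  2.42  2.97  0.23 -1.45] 0.0211
(0.56, -0.047, 0.32) 70 [ 0.58 -0.05 -0.59  2.42  3.16  0.34 -1.63] 0.049
(0.56, -0.047, 0.38) 70 [ 0.85 -0.2  -0.8   2.42  3.47  0.33 -2.  ] 0.0217
(0.56, -0.047, 0.42) 60 [-0.57 -0.29  0.38  2.31  1.41  0.25  0.15] 0.0004
(0.54, -0.047, 0.45) 70 [-0.03 -0.31 -0.05  2.41  2.71  0.19 -1.19] 0.0004
[ 0.1  -0.15 -0.05  2.1  -0.2   0.75 -1.5 ] [ 0.488 -0.042  0.354] [ 0.44  0.11 -0.89] [ 0.9  -0.12  0.43]
[ 0.1  -0.15 -0.05  2.1   0.18  0.75 -1.52] [ 0.483 -0.125  0.354] [ 0.42 -0.15 -0.89] [0.9  0.13 0.41]
[ 0.1  -0.15 -0.05  2.1   0.55  0.75 -1.54] [ 0.49  -0.202  0.382] [ 0.44 -0.39 -0.81] [0.88 0.36 0.31]
[ 0.1  -0.15 -0.05  2.1   0.93  0.75 -1.57] [ 0.507 -0.263  0.434] [ 0.5  -0.58 -0.65] [0.83 0.54 0.15]
[ 0.1  -0.15 -0.05  2.1   1.3   0.75 -1.59] [ 0.532 -0.3    0.503] [ 0.57 -0.69 -0.43] [ 0.75  0.66 -0.06]
[ 0.1  -0.15 -0.05  2.1   1.68  0.75 -1.61] [ 0.562 -0.308  0.579] [ 0.67 -0.72 -0.2 ] [ 0.66  0.69 -0.29]
[ 0.1  -0.15 -0.05  2.1   2.05  0.75 -1.63] [ 0.593 -0.285  0.652] [ 0.76 -0.65  0.03] [ 0.57  0.64 -0.52]
[ 0.1  -0.15 -0.05  2.1   2.43  0.75 -1.66] [ 0.619 -0.234  0.712] [ 0.84 -0.49  0.21] [ 0.48  0.51 -0.72]
[ 0.1  -0.15 -0.05  2.1   2.8   0.75 -1.68] [ 0.638 -0.164  0.749] [ 0.9  -0.27  0.33] [ 0.41  0.31 -0.86]
[ 0.1  -0.15 -0.05  2.1   3.18  0.75 -1.7 ] [ 0.647 -0.082  0.76 ] [ 0.93 -0.02  0.37] [ 0.37  0.07 -0.93]
```

```bash
python3 - <<'E'
from fk import *;from plan import R_
np.set_printoptions(suppress=True,linewidth=150)
g=np.array([-.31,.35,.31,2.37,3.17,.6,-1.71])
q=g
for X,t in(((.66,-.048,.212),58),((.63,-.047,.217),54),((.60,-.047,.225),50),((.57,-.047,.25),45),((.55,-.047,.28),45),((.55,-.047,.34),50),((.55,-.047,.40),55),((.55,-.047,.46),65),((.55,-.047,.52),75)):
    q,e=ik(np.array(X),R_(t)*Ro.from_euler('z',np.pi),q,w=.002);print(X,t,q.round(2),round(e,4))
E
```

```text
(0.66, -0.048, 0.212) 58 [-0.31  0.33  0.31  2.35  3.18  0.53 -1.71] 0.0
(0.63, -0.047, 0.217) 54 [-0.34  0.25  0.32  2.37  3.17  0.4  -1.69] 0.0
(0.6, -0.047, 0.225) 50 [-0.38  0.17  0.35  2.38  3.14  0.26 -1.65] 0.0
(0.57, -0.047, 0.25) 45 [-1.22  0.22  1.29  2.35  4.33  0.19 -2.87] 0.0004
(0.55, -0.047, 0.28) 45 [-1.35  0.19  1.44  2.36  4.43  0.19 -2.94] 0.0229
(0.55, -0.047, 0.34) 50 [-1.36  0.11  1.44  2.33  4.09  0.19 -2.57] 0.0616
(0.55, -0.047, 0.4) 55 [-1.34  0.07  1.44  2.32  3.79  0.27 -2.23] 0.0971
(0.55, -0.047, 0.46) 65 [-1.3   0.1   1.44  2.42  3.5   0.66 -1.94] 0.1146
(0.55, -0.047, 0.52) 75 [-1.27  0.1   1.44  2.42  3.48  0.87 -1.9 ] 0.1219
```

```bash
cat > ikd.py <<'E'
from fk import *
def dirv(t,ph):
    v=np.array([np.tan(np.radians(t)),np.tan(np.radians(ph)),-1.]);return v/np.linalg.norm(v)
def ikd(P,d,q0,w=.003):
    def e(q):
        X,Q=fk2(q,f.x);return np.r_[X-P,.3*(Q.as_matrix()[:,2]-d),w*(np.array(q)-q0)]
    r=least_squares(e,np.clip(q0,lo+.08,hi-.08),bounds=(lo+.05,hi-.05));return r.x,np.linalg.norm(r.fun[:6])
E
python3 - <<'E'
from ikd import *
np.set_printoptions(suppress=True,linewidth=150)
for ph in(-20,-30,-40,-50):
    q=np.array([.1,.2,-.05,2.2,1.6,.6,-1.5]);print("side",ph)
    for X,t in (((.66,-.048,.215),52),((.66,-.048,.19),52),((.62,-.047,.165),45),((.58,-.047,.125),35),((.60,-.047,.225),48),((.56,-.047,.28),40),((.52,-.047,.36),30),((.48,-.047,.42),30)):
        q,e=ikd(np.array(X),dirv(t,ph),q);print(X,t,q.round(2),round(e,4))
E
```

```text
side -20
(0.66, -0.048, 0.215) 52 [ 0.02  0.28 -0.26  2.28  2.13  0.52 -1.5 ] 0.0001
(0.66, -0.048, 0.19) 52 [ 0.03  0.33 -0.27  2.3   2.22  0.57 -1.5 ] 0.0
(0.62, -0.047, 0.165) 45 [-0.01  0.31 -0.26  2.33  1.98  0.53 -1.5 ] 0.0
(0.58, -0.047, 0.125) 35 [-0.03  0.33 -0.27  2.32  1.64  0.51 -1.5 ] 0.0
(0.6, -0.047, 0.225) 48 [ 0.    0.16 -0.27  2.35  1.88  0.48 -1.5 ] 0.0
(0.56, -0.047, 0.28) 40 [-0.    0.   -0.28  2.27  1.09  0.5  -1.5 ] 0.0001
(0.52, -0.047, 0.36) 30 [-0.03 -0.11 -0.25  2.1   0.58  0.81 -1.5 ] 0.0
(0.48, -0.047, 0.42) 30 [-0.04 -0.23 -0.24  2.06  0.48  0.93 -1.5 ] 0.0
side -30
(0.66, -0.048, 0.215) 52 [-0.09  0.31 -0.23  2.26  1.92  0.66 -1.5 ] 0.0
(0.66, -0.048, 0.19) 52 [-0.09  0.36 -0.23  2.28  2.    0.69 -1.5 ] 0.0
(0.62, -0.047, 0.165) 45 [-0.12  0.35 -0.24  2.3   1.78  0.69 -1.5 ] 0.0
(0.58, -0.047, 0.125) 35 [-0.14  0.38 -0.26  2.29  1.53  0.71 -1.5 ] 0.0
(0.6, -0.047, 0.225) 48 [-0.11  0.2  -0.26  2.33  1.71  0.66 -1.5 ] 0.0
(0.56, -0.047, 0.28) 40 [-0.12  0.05 -0.28  2.26  1.18  0.71 -1.5 ] 0.0
(0.52, -0.047, 0.36) 30 [-0.13 -0.06 -0.27  2.1   0.77  0.96 -
[... 557 characters left out ...]
 0.01 -0.28  2.09  0.9   1.14 -1.5 ] 0.0
(0.48, -0.047, 0.42) 30 [-0.23 -0.11 -0.29  2.06  0.82  1.23 -1.5 ] 0.0
side -50
(0.66, -0.048, 0.215) 52 [-0.27  0.42 -0.2   2.17  1.62  1.   -1.5 ] 0.0
(0.66, -0.048, 0.19) 52 [-0.28  0.47 -0.19  2.18  1.66  1.01 -1.5 ] 0.0
(0.62, -0.047, 0.165) 45 [-0.3   0.48 -0.21  2.19  1.51  1.06 -1.5 ] 0.0
(0.58, -0.047, 0.125) 35 [-0.32  0.54 -0.23  2.18  1.35  1.1  -1.5 ] 0.0
(0.6, -0.047, 0.225) 48 [-0.3   0.34 -0.23  2.24  1.48  1.05 -1.5 ] 0.0
(0.56, -0.047, 0.28) 40 [-0.32  0.22 -0.25  2.18  1.21  1.14 -1.5 ] 0.0
(0.52, -0.047, 0.36) 30 [-0.33  0.1  -0.25  2.07  0.98  1.32 -1.5 ] 0.0
(0.48, -0.047, 0.42) 30 [-0.34 -0.02 -0.27  2.05  0.92  1.41 -1.5 ] 0.0
```

```bash
python3 - <<'E'
s=open("plan.py").read()
s=s.replace("P=np.array(w[:3]);Q=R_(w[3],yaw)","P=np.array(w[:3]);Q=w[3] if isinstance(w[3],Ro) else R_(w[3],yaw)")
open("plan.py","w").write(s)
E
python3 - <<'E'
from plan import *
plan([(.44,-.047,.41,Ro.from_quat([.976628,-.008452,.214763,.001855]),7),(.421,-.049,.4186,Ro.from_quat([.976628,-.008452,.214763,.001855]),2)])
E
```

```text
at [ 0.49   -0.0483  0.3643] [ 0.817 -0.008 -0.576] t 3.15 F [1.6 0.5 2. ]
[[-1, 1, 0, -9.5, 0, -4.5, 0], [-1, 2.5, 0, -19, 0, -8.5, 0], [-1, 3.5, -0.5, -29, 0, -13, 0], [-1, 5, -0.5, -38.5, 0, -17, 0], [-1, 6, -0.5, -48, 0, -21.5, 0], [-1, 7.5, -0.5, -57.5, 0, -25.5, 0.5], [-1, 8.5, -1, -67, -0.5, -30, 0.5], [-1, 6.5, 0.5, -77.5, -0.5, -30, 0.5], [-1, 4.5, 1.5, -87.5, -0.5, -30, 0.5]]
```

>>> {"name": "step_arm", "arguments": {
  "increments": [
    [[-1,1,0,-10,0,-4.5,0],[-1,2,0,-19,0,-9,0],[-1,4,0,-29,0,-13,0]]
  ]
}}

```text
t: 3.4
eef_pos: [0.4875, -0.0339, 0.3735]
tool_rot: [-0.021, 0.904, 0.006, 0.427]
contact_force: [-0.3, 0.6, 0.7]
gripper_width: -0.003
grasp_force: 0.0
```

```bash
python3 - <<'E'
from plan import *
print(bot.get_obs()["q"].round(2))
plan([(.421,-.049,.4186,Ro.from_quat([.976628,-.008452,.214763,.001855]),7)])
E
```

```text
[ 0.45 -0.34 -0.37  2.38 -0.81  0.27 -0.82]
at [ 0.4875 -0.0339  0.3735] [ 0.771  0.043 -0.635] t 3.4 F [-0.3  0.6  0.7]
[[-1, -1, 1.5, -11.5, -0.5, -3.5, 0], [-1, -2, 3.5, -23, -1, -7.5, 0.5], [-1, -3, 5, -34.5, -1.5, -11, 0.5], [-1, -4, 6.5, -46, -2, -14.5, 0.5], [-1, -5.5, 8.5, -57.5, -2, -18.5, 0.5], [-1, -6.5, 10, -69, -2.5, -22, 1], [-1, -7.5, 11.5, -80.5, -3, -25.5, 1]]
```

>>> {"name": "step_arm", "arguments": {
  "increments": [
    [[-1,-1,2,-11,-0.5,-3.5,0],[-1,-2,3,-23,-1,-7.5,0.5],[-1,-3,5,-34,-1.5,-11,0.5],[-1,-4,7,-46,-2,-14.5,0.5],[-1,-5,8,-57,-2,-18.5,0.5],[-1,-6,10,-69,-2.5,-22,1],[-1,-7,11,-80,-3,-25.5,1],[-1,-7,11,-80,-3,-25.5,1]]
  ]
}}

```text
t: 4.07
eef_pos: [0.4233, -0.0482, 0.4218]
tool_rot: [0.001, 0.976, -0.008, 0.219]
contact_force: [-0.2, -0.3, 0.3]
gripper_width: 0.001
grasp_force: 0.0
```

```bash
cat > chain.py <<'E'
from ikd import *
from plan import plan,bot
np.set_printoptions(suppress=True,linewidth=150)
def chain(wps,ph=-35,show=True):
    """wps (x,y,z,tilt[,rows]); continuity IK from the present joints, tool direction set, roll free"""
    q=np.array(bot.get_obs()["q"]);print("q",q.round(2));out=[]
    for w in wps:
        p=w[5] if len(w)>5 else ph
        q,e=ikd(np.array(w[:3]),dirv(w[3],p),q)
        if show:print(w,q.round(2),round(e,4))
        out.append((*w[:3],fk2(q,f.x)[1])+((w[4],) if len(w)>4 and w[4] else ()))
    plan(out)
E
python3 - <<'E'
from chain import *
chain([(.45,-.047,.42,27,None,-18),(.48,-.047,.42,30),(.52,-.047,.36,30),(.555,-.047,.29,38)])
E
```

```text
q [ 0.35 -0.33 -0.28  2.07 -0.14  0.95 -1.47]
(0.45, -0.047, 0.42, 27, None, -18) [ 0.27 -0.29 -0.48  2.1   0.31  0.93 -1.47] 0.0
(0.48, -0.047, 0.42, 30) [ 0.22 -0.16 -0.67  2.12  0.71  1.08 -1.47] 0.0
(0.52, -0.047, 0.36, 30) [ 0.2  -0.02 -0.69  2.16  0.87  1.03 -1.47] 0.0
(0.555, -0.047, 0.29, 38) [ 0.19  0.1  -0.69  2.3   1.22  0.89 -1.47] 0.0
at [ 0.4233 -0.0482  0.4218] [ 0.427 -0.005 -0.904] t 4.07 F [-0.2 -0.3  0.3]
[[-1, 4, -0.5, 2, -2.5, -0.5, -5], [-1, 8, -0.5, 4.5, -5.5, -1, -10.5], [-1, 11.5, -1, 6.5, -8, -1, -15.5], [-1, 15.5, -1, 8.5, -10.5, -1.5, -20.5], [-1, 19.5, -1.5, 11, -13.5, -2, -26], [-1, 23.5, -1.5, 13, -16, -2.5, -31], [-1, 29, -1.5, 15.5, -19, -4, -36], [-1, 34, -2, 18, -22, -6, -41.5], [-1, 39.5, -2, 20.5, -24.5, -8, -47], [-1, 45, -2, 23.5, -27.5, -9.5, -52]]
[[-1, 4, 3.5, 2.5, -2.5, -2, -5.5], [-1, 14.5, -1.5, 23.5, -2.5, -2, -9.5], [-1, 25, -7, 44.5, -2.5, -2, -13], [-1, 35, -12, 65.5, -2.5, -2, -16.5], [-1, 42, -18, 83, -4, -1, -21.5], [-1, 49, -24, 100, -5.5, -0.5, -27], [-1, 56, -30.5, 117.5, -6.5, 0.5, -32], [-1, 63, -36.5, 134.5, -8, 1.5, -37]]
```

>>> {"name": "step_arm", "arguments": {
  "increments": [
    [[-1,4,0,2,-2.5,0,-5],[-1,8,0,4,-5.5,-1,-10.5],[-1,12,-1,6,-8,-1,-15.5],[-1,16,-1,8,-10.5,-1.5,-20.5],[-1,20,-1,11,-13.5,-2,-26],[-1,24,-1,13,-16,-2.5,-31],[-1,29,-1,15,-19,-4,-36],[-1,34,-2,18,-22,-6,-41.5],[-1,39,-2,20,-24.5,-8,-47],[-1,45,-2,23,-27.5,-9.5,-52]]
  ]
}}

```text
t: 4.9
eef_pos: [0.4735, -0.0463, 0.4168]
tool_rot: [0.319, 0.867, 0.368, 0.109]
contact_force: [0.3, -0.2, 0.1]
gripper_width: -0.004
grasp_force: 0.0
```

>>> {"name": "step_arm", "arguments": {
  "increments": [
    [[-1,4,3,2,-2.5,-2,-5.5],[-1,14,-1,23,-2.5,-2,-9.5],[-1,25,-7,44,-2.5,-2,-13],[-1,35,-12,65,-2.5,-2,-16.5],[-1,42,-18,83,-4,-1,-21.5],[-1,49,-24,100,-5.5,-0.5,-27],[-1,56,-30,117,-6.5,0.5,-32],[-1,63,-36,134,-8,1.5,-37],[-1,63,-36,134,-8,1.5,-37]]
  ]
}}

```text
t: 5.65
eef_pos: [0.5517, -0.0472, 0.2828]
tool_rot: [0.387, 0.681, 0.621, 0.036]
contact_force: [-1.3, -0.1, -0.9]
gripper_width: -0.001
grasp_force: 0.0
```

```bash
python3 - <<'E'
from chain import *
chain([(.555,-.047,.275,42),(.60,-.048,.227,48),(.66,-.048,.216,52),(.66,-.048,.216,52)])
E
```

```text
q [ 0.27  0.13 -0.75  2.19  1.17  0.92 -1.35]
(0.555, -0.047, 0.275, 42) [ 0.27  0.11 -0.75  2.27  1.31  0.85 -1.35] 0.0
(0.6, -0.048, 0.227, 48) [ 0.25  0.28 -0.72  2.3   1.67  0.88 -1.35] 0.0
(0.66, -0.048, 0.216, 52) [ 0.26  0.39 -0.69  2.23  1.84  0.9  -1.35] 0.0
(0.66, -0.048, 0.216, 52) [ 0.26  0.39 -0.69  2.23  1.84  0.9  -1.35] 0.0
at [ 0.5517 -0.0472  0.2828] [ 0.531 -0.482 -0.697] t 5.65 F [-1.3 -0.1 -0.9]
[[-1, 2, -1, 3.5, -2, 0.5, -4], [-1, 4.5, -1.5, 7, -4.5, 0.5, -8], [-1, 14.5, 1.5, 26.5, -6.5, 0.5, -14], [-1, 24.5, 4.5, 45.5, -8.5, 0.5, -19.5], [-1, 34.5, 7.5, 65, -10.5, 0.5, -25], [-1, 43.5, 29, 84.5, -12.5, 0, -27], [-1, 52.5, 50, 104.5, -14.5, 0, -29], [-1, 52.5, 50, 104.5, -14.5, 0, -29]]
```

Tracking is good. The next move goes in under the rail and past the red edge.

>>> {"name": "step_arm", "arguments": {
  "increments": [
    [[-1,2,-1,3,-2,0.5,-4],[-1,4,-1,7,-4.5,0.5,-8],[-1,14,1,26,-6.5,0.5,-14],[-1,24,4,45,-8.5,0.5,-19.5],[-1,34,7,65,-10.5,0.5,-25],[-1,43,29,84,-12.5,0,-27],[-1,52,50,104,-14.5,0,-29],[-1,52,50,104,-14.5,0,-29]]
  ]
}}

```text
t: 6.32
eef_pos: [0.6648, -0.049, 0.2214]
tool_rot: [0.469, 0.453, 0.758, 0.017]
contact_force: [0.0, -0.1, 0.5]
gripper_width: -0.001
grasp_force: 0.0
```

```bash
python3 - <<'E'
from chain import *;import cv2
c=bot.read_camera("side");s=bot.read_camera("wrist")
a=cv2.resize(c["image"][100:240,220:400],(720,560),interpolation=cv2.INTER_CUBIC)
cv2.imwrite("pics/s2.png",a[:,:,::-1])
print("F",bot.get_obs()["contact_force"])
chain([(.66,-.048,.196,54),(.64,-.048,.188,52,2),(.625,-.048,.180,48,2),(.61,-.048,.168,45,2),(.595,-.048,.155,40,2)])
E
```

```text
F [-0.02521047  0.44673634  0.41349166]
q [ 0.23  0.39 -0.66  2.21  1.83  0.9  -1.33]
(0.66, -0.048, 0.196, 54) [ 0.24  0.43 -0.65  2.26  1.97  0.92 -1.33] 0.0
(0.64, -0.048, 0.188, 52, 2) [ 0.23  0.42 -0.66  2.29  1.92  0.93 -1.33] 0.0
(0.625, -0.048, 0.18, 48, 2) [ 0.21  0.41 -0.67  2.28  1.8   0.93 -1.33] 0.0
(0.61, -0.048, 0.168, 45, 2) [ 0.2   0.42 -0.67  2.28  1.73  0.95 -1.33] 0.0
(0.595, -0.048, 0.155, 40, 2) [ 0.19  0.43 -0.68  2.27  1.62  0.97 -1.33] 0.0
at [ 0.6621 -0.048   0.222 ] [ 0.726 -0.398 -0.561] t 6.42 F [-0.   0.4  0.4]
[[-1, 9, -6.5, 6.5, -1, 0, -4], [-1, 18.5, -13, 13, -2, -0.5, -7.5], [-1, 22.5, -21.5, 8, -1, 0, -7.5], [-1, 27, -30, 3, 0, 0.5, -7], [-1, 31, -37, 0, 2, 1, -5], [-1, 35, -44, -3.5, 4, 1.5, -3.5], [-1, 40, -51.5, -5.5, 5.5, 1.5, -2.5], [-1, 45.5, -59, -7.5, 7, 2, -2], [-1, 51, -67, -9.5, 9.5, 2.5, 0], [-1, 57, -75, -11, 11.5, 3, 2]]
```

View pics/s2.png

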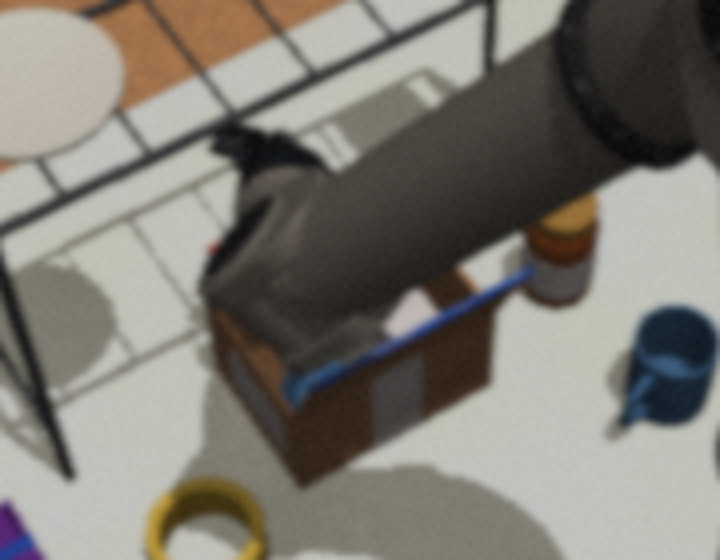

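The forearm hides the tip in the side view. The cover flap's blue edge (285,385)–(530,270) is still where it was, and nothing is touched. Next I lower behind the red flap and pull.

>>> {"name": "step_arm", "arguments": {
  "increments": [
    [[-1,9,-6,6,-1,0,-4],[-1,18,-13,13,-2,-0.5,-7.5],[-1,18,-13,13,-2,-0.5,-7.5],[-1,22,-21,8,-1,0,-7.5],[-1,27,-30,3,0,0.5,-7],[-1,31,-37,0,2,1,-5],[-1,35,-44,-3,4,1.5,-3.5],[-1,35,-44,-3,4,1.5,-3.5]]
  ]
}}

```text
t: 7.08
eef_pos: [0.6256, -0.0468, 0.183]
tool_rot: [0.444, 0.446, 0.777, -0.017]
contact_force: [0.4, -0.6, 1.8]
gripper_width: 0.0
grasp_force: 0.6
```

```bash
python3 - <<'E'
from chain import *;import cv2
from h import strip
c=bot.read_camera("top");print(strip(c,"red",(285,140,368,215)));
c=bot.read_camera("wrist");cv2.imwrite("pics/w3.png",c["image"][:,:,::-1])
c=bot.read_camera("side");print(strip(c,"red",(265,130,350,220)))
chain([(.61,-.048,.165,45,2),(.595,-.048,.15,40,2),(.585,-.048,.138,37,2)])
E
```

```text
[(np.int32(24), array([310. , 157.2]), array([318. , 156.9])), (np.int32(61), array([330., 158.]), array([356. , 159.3]))]
[]
q [ 0.2   0.43 -0.66  2.26  1.79  0.94 -1.31]
(0.61, -0.048, 0.165, 45, 2) [ 0.19  0.43 -0.67  2.28  1.74  0.95 -1.31] 0.0
(0.595, -0.048, 0.15, 40, 2) [ 0.18  0.44 -0.67  2.27  1.62  0.97 -1.31] 0.0
(0.585, -0.048, 0.138, 37, 2) [ 0.17  0.46 -0.67  2.26  1.57  0.99 -1.31] 0.0
at [ 0.6254 -0.0472  0.1813] [ 0.676 -0.421 -0.605] t 7.23 F [-0.5  0.7  1.6]
[[-1, 7, -8.5, 0, 1.5, 0.5, 0], [-1, 14, -17.5, 0, 3, 1, 0], [-1, 21, -25.5, -0.5, 5.5, 1.5, 2], [-1, 28, -33.5, -1, 8, 2, 4], [-1, 33.5, -39, -1, 9, 2, 4.5], [-1, 38.5, -45, -0.5, 10.5, 2.5, 5]]
```

View pics/w3.png

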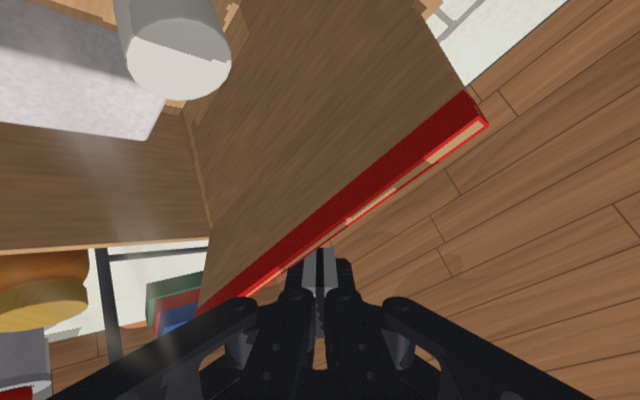

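The wrist view shows the finger tips (320,255) behind the red edge, which runs from (200,305) to (480,110). The flap is folding, so I continue.

>>> {"name": "step_arm", "arguments": {
  "increments": [
    [[-1,7,-8,0,1.5,0.5,0],[-1,14,-17,0,3,1,0],[-1,21,-25,0,5.5,1.5,2],[-1,28,-33,-1,8,2,4],[-1,33,-39,-1,9,2,4.5],[-1,38,-45,0,10.5,2.5,5],[-1,38,-45,0,10.5,2.5,5]]
  ]
}}

```text
t: 7.82
eef_pos: [0.5847, -0.0489, 0.1359]
tool_rot: [0.384, 0.516, 0.763, -0.06]
contact_force: [0.3, -0.5, -0.3]
gripper_width: -0.002
grasp_force: 0.0
```

```bash
cat > ang.py <<'E'
from h import *
from scipy.optimize import brentq
H=np.array([.6305,-.047,.117]);C=np.array([.4865,-.043,.1228])
def edge(th,y,which):
    # y offset moves hinge x by yaw
    if which=="red":return np.array([H[0]-.07*np.cos(th)+.025*(y-H[1]),y,H[2]+.07*np.sin(th)])
    return np.array([C[0]+.11*np.cos(th)+.025*(y-C[1]),y,C[2]+.11*np.sin(th)])
def angle(c,p,which,a=-.6,b=1.6):
    # angle whose edge point, at the y seen, lies nearest to the pixel ray
    o,d=ray(c,p);ths=np.linspace(a,b,441);best=[]
    for t in ths:
        z=edge(t,0,which)[2];X=o+d*(z-o[2])/d[2];best.append(abs(X[0]-edge(t,X[1],which)[0]))
    i=int(np.argmin(best));return round(float(ths[i]),3),round(best[i]*1e3,1)
E
python3 - <<'E'
from chain import *;from ang import *;import cv2
for n,b in(("top",(285,140,368,215)),("side",(255,130,350,220))):
    c=bot.read_camera(n)
    for s in strip(c,"red",b):print(n,s,angle(c,(s[1]+s[2])/2,"red"))
chain([(.58,-.048,.132,36,2),(.577,-.048,.125,35,2)])
E
```

```text
top (np.int32(15), array([300.3, 171.9]), array([304.2, 170.6])) (0.39, np.float64(0.1))
top (np.int32(83), array([330. , 172.6]), array([356.1, 173.5])) (0.38, np.float64(0.1))
q [ 0.16  0.48 -0.67  2.24  1.56  1.   -1.3 ]
(0.58, -0.048, 0.132, 36, 2) [ 0.16  0.47 -0.68  2.26  1.56  0.99 -1.3 ] 0.0
(0.577, -0.048, 0.125, 35, 2) [ 0.16  0.48 -0.67  2.26  1.55  1.   -1.3 ] 0.0
at [ 0.585  -0.0492  0.1365] [ 0.525 -0.488 -0.698] t 7.92 F [ 0.4 -0.2  0.2]
[[-1, 2.5, -2.5, 0, 0.5, 0, -0.5], [-1, 4.5, -5, 0, 1, 0, -1], [-1, 7, -7.5, 1.5, 1.5, 0.5, -1], [-1, 9.5, -9.5, 3, 2, 0.5, -1]]
```

>>> {"name": "step_arm", "arguments": {
  "increments": [
    [[-1,2,-2,0,0.5,0,-0.5],[-1,5,-5,0,1,0,-1],[-1,7,-7,1,1.5,0.5,-1],[-1,10,-10,3,2,0.5,-1],[-1,10,-10,3,2,0.5,-1]]
  ]
}}

```text
t: 8.33
eef_pos: [0.5765, -0.0476, 0.1245]
tool_rot: [0.371, 0.516, 0.768, -0.074]
contact_force: [0.8, 0.6, -0.1]
gripper_width: 0.002
grasp_force: 0.1
```

```bash
python3 - <<'E'
from chain import *;from ang import *;import cv2
for n,b in(("top",(285,140,368,200)),("side",(255,130,350,220))):
    c=bot.read_camera(n)
    for s in strip(c,"red",b):print(n,s,angle(c,(s[1]+s[2])/2,"red"))
    for s in strip(c,"blue",(285,195,368,215) if n=="top" else (275,160,360,205)):print(n,"blue",s)
chain([(.577,-.048,.122,35,2),(.577,-.048,.119,35,1)])
E
```

```text
top (np.int32(77), array([331. , 173.6]), array([356.1, 174.5])) (0.285, np.float64(0.0))
top blue (np.int32(112), array([304. , 205.8]), array([359. , 207.9]))
side blue (np.int32(61), array([352.2, 167.4]), array([324., 183.]))
q [ 0.15  0.5  -0.67  2.24  1.53  1.01 -1.27]
(0.577, -0.048, 0.122, 35, 2) [ 0.16  0.49 -0.67  2.26  1.55  1.   -1.27] 0.0
(0.577, -0.048, 0.119, 35, 1) [ 0.15  0.5  -0.67  2.26  1.56  1.01 -1.27] 0.0
at [ 0.5766 -0.0477  0.1248] [ 0.494 -0.497 -0.714] t 8.43 F [ 0.   0.9 -0.3]
[[-1, 0.5, -0.5, 1, 0, 0, -1], [-1, 1.5, -0.5, 2.5, 0, 0, -2], [-1, 3.5, -1.5, 4.5, 0, 0, -2.5]]
```

```bash
python3 - <<'E'
from chain import *
chain([(.557,-.03,.155,35),(.535,-.02,.22,33),(.50,-.047,.36,30),(.46,-.047,.43,28,None,-25)])
E
```

```text
q [ 0.15  0.5  -0.67  2.24  1.53  1.01 -1.27]
(0.557, -0.03, 0.155, 35) [ 0.14  0.4  -0.71  2.27  1.44  1.01 -1.27] 0.0
(0.535, -0.02, 0.22, 33) [ 0.16  0.24 -0.75  2.24  1.21  1.   -1.27] 0.0
(0.5, -0.047, 0.36, 30) [ 0.22 -0.06 -0.65  2.12  0.82  1.01 -1.27] 0.0
(0.46, -0.047, 0.43, 28, None, -25) [ 0.22 -0.25 -0.48  2.05  0.46  0.99 -1.27] 0.0
at [ 0.5766 -0.0477  0.1248] [ 0.494 -0.497 -0.714] t 8.43 F [ 0.   0.9 -0.3]
[[-1, -1.5, 0, -20, 0, 0, 0.5], [-1, -2.5, -0.5, -40, 0, 0, 1.5], [-1, -18, 1.5, -71, 0.5, 0, 7.5], [-1, -33, 3, -102.5, 1.5, 0, 13.5], [-1, -54, 2, -123, 2, 0, 20], [-1, -74.5, 1.5, -144, 2.5, -0.5, 26], [-1, -95.5, 0.5, -164.5, 3, -0.5, 32], [-1, -116, -0.5, -185.5, 4, -0.5, 38], [-1, -137, -1.5, -206, 4.5, -1, 44], [-1, -144.5, -4.5, -220, 5, 1, 49]]
[[-1, -7.5, 2.5, -14, 1, 1.5, 5.5], [-1, -15, 5, -28, 2, 2.5, 10.5], [-1, -22.5, 7.5, -42, 3, 4, 15.5], [-1, -30, 10, -56, 4.5, 5.5, 20.5]]
```

>>> {"name": "step_arm", "arguments": {
  "increments": [
    [[-1,-1,0,-20,0,0,0.5],[-1,-2,0,-40,0,0,1.5],[-1,-18,1,-71,0.5,0,7.5],[-1,-33,3,-102,1.5,0,13.5],[-1,-54,2,-123,2,0,20],[-1,-74,1,-144,2.5,-0.5,26],[-1,-95,0,-164,3,-0.5,32],[-1,-116,0,-185,4,-0.5,38],[-1,-137,-1,-206,4.5,-1,44],[-1,-144,-4,-220,5,1,49]]
  ]
}}

```text
t: 9.27
eef_pos: [0.4925, -0.0459, 0.3771]
tool_rot: [0.341, 0.805, 0.482, 0.061]
contact_force: [0.1, -0.4, -0.0]
gripper_width: -0.0
grasp_force: 0.0
```

>>> {"name": "step_arm", "arguments": {
  "increments": [
    [[-1,-7,2,-14,1,1.5,5.5],[-1,-15,5,-28,2,2.5,10.5],[-1,-22,7,-42,3,4,15.5],[-1,-30,10,-56,4.5,5.5,20.5],[-1,-30,10,-56,4.5,5.5,20.5]]
  ]
}}

```text
t: 9.68
eef_pos: [0.4599, -0.0473, 0.4335]
tool_rot: [0.27, 0.887, 0.348, 0.14]
contact_force: [-0.1, -0.1, 0.1]
gripper_width: -0.002
grasp_force: 0.0
```

```bash
python3 - <<'E'
from chain import *;from ang import *;import cv2,pickle
d={n:bot.read_camera(n) for n in("top","side","wrist")};pickle.dump(d,open("c1.pkl","wb"))
for n,b in(("top",(285,140,368,200)),("side",(255,130,350,220)),("wrist",(0,0,640,260))):
    for s in strip(d[n],"red",b):print(n,s,angle(d[n],(s[1]+s[2])/2,"red"))
    for s in strip(d[n],"blue",(285,195,368,215) if n=="top" else (275,160,360,205) if n=="side" else (0,0,640,400)):
        if s[0]>40:print(n,"blue",s)
cv2.imwrite("pics/w4.png",d["wrist"]["image"][:,:,::-1])
print(bot.get_obs()["eef_pos"],bot.get_obs()["q"].round(2))
E
```

```text
top (np.int32(170), array([300.9, 172.1]), array([356.1, 174.7])) (0.285, np.float64(0.0))
top blue (np.int32(73), array([326. , 208.5]), array([359., 210.]))
side (np.int32(186), array([328.9, 162.9]), array([282.8, 186.6])) (0.07, np.float64(0.1))
wrist (np.int32(1462), array([160.2,  50.7]), array([270.7, 157.2])) (0.19, np.float64(0.1))
wrist (np.int32(48), array([436.7, 165.8]), array([445.8, 166.7])) (1.6, np.float64(123.3))
wrist (np.int32(417), array([422.2, 179.8]), array([441.1, 237.9])) (1.6, np.float64(54.8))
wrist blue (np.int32(543), array([449.1, 171. ]), array([470.5, 207.3]))
wrist blue (np.int32(958), array([147.3, 178.1]), array([252.9, 254.4]))
wrist blue (np.int32(823), array([428.7, 193.1]), array([467. , 237.7]))
wrist blue (np.int32(129), array([476.9, 202.2]), array([471.3, 223.3]))
wrist blue (np.int32(134), array([413.1, 346.7]), array([426.6, 356. ]))
[ 0.45986791 -0.04655509  0.4292449 ] [ 0.35 -0.25 -0.61  2.04  0.43  1.   -1.26]
```

View pics/w4.png

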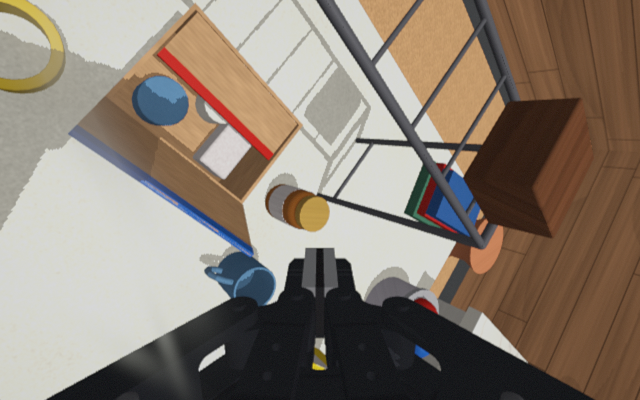

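The wrist view shows the far flap folded in, with the red edge from (160,50) to (270,157). The cover is open, with the blue edge from (72,132) to (250,250). I'll triangulate the red edge's height.

```bash
python3 - <<'E'
from h import *;import pickle
d=pickle.load(open("c1.pkl","rb"))
def three(obs):
    A=[];y=[]
    for n,p in obs:
        o,dd=ray(d[n],p);M=np.eye(3)-np.outer(dd,dd);A.append(M);y.append(M@o)
    X=np.linalg.lstsq(np.vstack(A),np.hstack(y),rcond=None)[0]
    return X.round(4),[(proj(d[n],X)-p).round(1).tolist() for n,p in obs]
L={"top":(300.7,172.1),"side":(282.6,186.8),"wrist":(160,50.5)};R={"top":(356.3,174.7),"side":(329.1,162.8),"wrist":(271,157.4)}
for E in(L,R):
    for ks in(("top","side","wrist"),("side","wrist"),("top","side")):print(ks,*three([(k,np.array(E[k])) for k in ks]))
# rim reference: carton far-right inner/outer corner by wrist: ray positions at z=.12
for n,p in(("far-right corner",(299,126)),("far-left corner",(197,9))):print(n,onz(d["wrist"],p,.12).round(4))
E
```

```text
('top', 'side', 'wrist') [0.5694 0.0478 0.1129] [[-0.3, 0.2], [-0.3, 0.1], [1.6, 1.0]]
('side', 'wrist') [0.567  0.049  0.1177] [[-0.3, -0.0], [0.2, 0.9]]
('top', 'side') [0.5701 0.0468 0.1118] [[0.1, 0.1], [-0.1, -0.0]]
('top', 'side', 'wrist') [ 0.5636 -0.1369  0.1137] [[0.3, 0.3], [-0.3, -0.2], [-0.4, -0.2]]
('side', 'wrist') [ 0.5648 -0.1392  0.1096] [[0.0, -0.0], [-0.1, -0.0]]
('top', 'side') [ 0.5637 -0.1368  0.1128] [[0.3, 0.2], [-0.4, -0.0]]
far-right corner [ 0.6267 -0.141   0.12  ]
far-left corner [0.634  0.0499 0.12  ]
```

```bash
python3 - <<'E'
from chain import *
for ph in(-10,-25,-35):
    print("PH",ph)
    chain([(.42,-.047,.43,10),(.39,-.046,.36,5),(.39,-.046,.215,5),(.43,-.046,.205,8),(.47,-.046,.208,12),(.504,-.046,.217,15),(.531,-.046,.207,18),(.554,-.046,.19,22),(.571,-.046,.168,27),(.578,-.046,.150,30),(.58,-.046,.128,32)],ph=ph) if 0 else None
    q=np.array(bot.get_obs()["q"])
    for X in((.42,.43,10),(.40,.36,5),(.395,.215,3),(.43,.205,8),(.47,.208,12),(.504,.217,15),(.531,.207,18),(.554,.19,22),(.571,.168,27),(.578,.15,30),(.58,.128,32)):
        q,e=ikd(np.array([X[0],-.046,X[1]]),dirv(X[2],ph),q);print(X,q.round(2),round(e,4))
E
```

```text
PH -10
(0.42, 0.43, 10) [ 0.4  -0.19 -0.48  1.9   0.11  1.25 -1.26] 0.0
(0.4, 0.36, 5) [ 0.39 -0.14 -0.5   2.01  0.12  1.19 -1.26] 0.0
(0.395, 0.215, 3) [ 0.35  0.02 -0.54  2.22  0.25  0.9  -1.26] 0.0
(0.43, 0.205, 8) [ 0.34  0.05 -0.54  2.22  0.32  0.79 -1.26] 0.0
(0.47, 0.208, 12) [ 0.34  0.09 -0.54  2.19  0.38  0.74 -1.26] 0.0
(0.504, 0.217, 15) [ 0.33  0.11 -0.54  2.15  0.42  0.71 -1.26] 0.0
(0.531, 0.207, 18) [ 0.32  0.15 -0.53  2.14  0.51  0.65 -1.26] 0.0
(0.554, 0.19, 22) [ 0.3   0.19 -0.52  2.17  0.65  0.55 -1.26] 0.0
(0.571, 0.168, 27) [ 0.27  0.23 -0.48  2.21  0.92  0.43 -1.26] 0.0
(0.578, 0.15, 30) [ 0.24  0.26 -0.45  2.25  1.2   0.37 -1.26] 0.0
(0.58, 0.128, 32) [ 0.23  0.31 -0.45  2.29  1.52  0.36 -1.26] 0.0001
PH -25
(0.42, 0.43, 10) [ 0.36 -0.17 -0.64  1.92  0.38  1.33 -1.26] 0.0
(0.4, 0.36, 5) [ 0.34 -0.11 -0.67  2.03  0.39  1.28 -1.26] 0.0
(0.395, 0.215, 3) [ 0.28  0.09 -0.71  2.23  0.55  1.06 -1.26] 0.0
(0.43, 0.205, 8) [ 0.28  0.13 -0.71  2.22  0.65  0.99 -1.26] 0.0
(0.47, 0.208, 12) [ 0.28  0.16 -0.7   2.19  0.73  0.96 -1.26] 0.0
(0.504, 0.217, 15) [ 0.28  0.18 -0
[... 395 characters left out ...]
 -0.12 -0.74  1.94  0.55  1.42 -1.26] 0.0
(0.4, 0.36, 5) [ 0.29 -0.05 -0.76  2.05  0.55  1.39 -1.26] 0.0
(0.395, 0.215, 3) [ 0.22  0.18 -0.8   2.23  0.7   1.22 -1.26] 0.0
(0.43, 0.205, 8) [ 0.22  0.22 -0.8   2.22  0.8   1.18 -1.26] 0.0
(0.47, 0.208, 12) [ 0.22  0.25 -0.78  2.18  0.88  1.16 -1.26] 0.0
(0.504, 0.217, 15) [ 0.22  0.27 -0.77  2.13  0.92  1.16 -1.26] 0.0
(0.531, 0.207, 18) [ 0.22  0.31 -0.76  2.12  1.    1.13 -1.26] 0.0
(0.554, 0.19, 22) [ 0.21  0.35 -0.75  2.13  1.1   1.09 -1.26] 0.0
(0.571, 0.168, 27) [ 0.2   0.39 -0.74  2.17  1.25  1.05 -1.26] 0.0
(0.578, 0.15, 30) [ 0.19  0.43 -0.73  2.2   1.35  1.03 -1.26] 0.0
(0.58, 0.128, 32) [ 0.18  0.47 -0.72  2.23  1.44  1.03 -1.26] 0.0
```

```bash
python3 - <<'E'
from chain import *
chain([(.42,-.046,.43,10),(.395,-.046,.36,4),(.39,-.046,.30,3)],ph=-25)
E
```

```text
q [ 0.35 -0.25 -0.61  2.04  0.43  1.   -1.26]
(0.42, -0.046, 0.43, 10) [ 0.36 -0.17 -0.64  1.92  0.38  1.33 -1.26] 0.0
(0.395, -0.046, 0.36, 4) [ 0.34 -0.11 -0.67  2.03  0.38  1.29 -1.26] 0.0
(0.39, -0.046, 0.3, 3) [ 0.32 -0.05 -0.69  2.12  0.43  1.2  -1.26] 0.0
at [ 0.4599 -0.0466  0.4292] [ 0.432 -0.381 -0.817] t 9.83 F [ 0.2  0.2 -0.6]
[[-1, -9.5, -7.5, -6, 3.5, -4.5, 0], [-1, -18.5, -14.5, -12, 6.5, -8.5, 0.5], [-1, -28, -22, -18, 10, -13, 0.5], [-1, -35.5, -40, -2.5, 11.5, -14.5, -1.5], [-1, -42.5, -57.5, 13, 13, -15.5, -3.5], [-1, -49.5, -75.5, 28.5, 14, -17, -5.5], [-1, -53, -94.5, 52, 15, -16.5, -8.5], [-1, -56.5, -113, 75, 15.5, -16.5, -11.5]]
```

>>> {"name": "step_arm", "arguments": {
  "increments": [
    [[-1,-9,-7,-6,3.5,-4.5,0],[-1,-18,-14,-12,6.5,-8.5,0.5],[-1,-28,-22,-18,10,-13,0.5],[-1,-35,-40,-2,11.5,-14.5,-1.5],[-1,-42,-57,13,13,-15.5,-3.5],[-1,-49,-75,28,14,-17,-5.5],[-1,-53,-94,52,15,-16.5,-8.5],[-1,-56,-113,75,15.5,-16.5,-11.5],[-1,-56,-113,75,15.5,-16.5,-11.5]]
  ]
}}

```text
t: 10.58
eef_pos: [0.387, -0.0458, 0.2948]
tool_rot: [0.205, 0.884, 0.414, -0.072]
contact_force: [-0.9, -1.1, -0.3]
gripper_width: 0.0
grasp_force: 0.0
```

```bash
python3 - <<'E'
from chain import *;from h import *;import pickle,cv2
d=pickle.load(open("c1.pkl","rb"));w=bot.read_camera("wrist");d["w2"]=w;pickle.dump(d,open("c2.pkl","wb"))
print((-w["R"].T@w["t"]).round(3),(-d["wrist"]["R"].T@d["wrist"]["t"]).round(3))
for s in strip(w,"red",(0,0,640,260)):
    if s[0]>200:print(s)
for s in strip(w,"blue",(0,0,640,300)):
    if s[0]>200:print(s)
cv2.imwrite("pics/w5.png",w["image"][:,:,::-1])
chain([(.39,-.046,.212,3),(.43,-.046,.207,8,2),(.455,-.046,.207,10,2),(.47,-.046,.208,12,1)],ph=-25)
E
```

```text
[0.428 0.067 0.402] [0.451 0.06  0.552]
(np.int32(1028), array([454.5,  68.9]), array([426.7,  -3. ]))
(np.int32(1122), array([640.9, 123.8]), array([579.7, 186.8]))
(np.int32(3770), array([254.9,  -4.9]), array([409.5, 211.7]))
(np.int32(2283), array([629.8, 137.3]), array([615.5, 215.6]))
q [ 0.32 -0.02 -0.7   2.11  0.44  1.21 -1.27]
(0.39, -0.046, 0.212, 3) [ 0.29  0.1  -0.72  2.23  0.57  1.06 -1.27] 0.0
(0.43, -0.046, 0.207, 8, 2) [ 0.28  0.14 -0.72  2.21  0.67  1.   -1.27] 0.0
(0.455, -0.046, 0.207, 10, 2) [ 0.28  0.17 -0.71  2.18  0.71  0.99 -1.27] 0.0
(0.47, -0.046, 0.208, 12, 1) [ 0.28  0.18 -0.71  2.18  0.75  0.97 -1.27] 0.0
at [ 0.3887 -0.0455  0.2978] [ 0.046 -0.422 -0.905] t 10.63 F [ 1.  -0.4  0.7]
[[-1, 8.5, -8.5, 26, 0, 0, -4], [-1, 17, -16.5, 52, 0, 0, -8.5], [-1, 25.5, -25, 78, 0, 0, -12.5], [-1, 39.5, -10.5, 81, -2, 1.5, -14.5], [-1, 53, 3.5, 84.5, -4, 2.5, -16], [-1, 61.5, 13, 85, -4.5, 3, -16.5], [-1, 69.5, 22.5, 85.5, -5.5, 3.5, -17], [-1, 79, 34.5, 85.5, -7, 4.5, -18]]
```

View pics/w5.png

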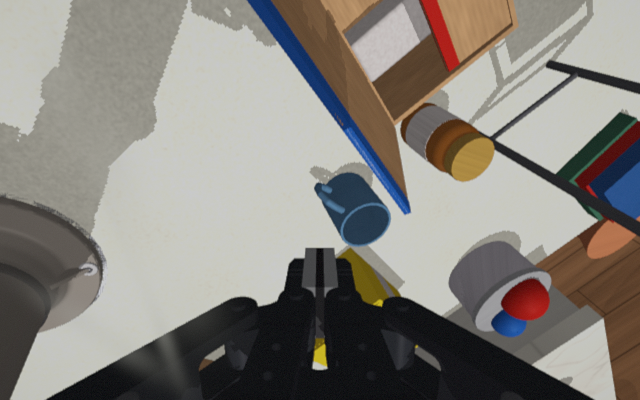

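The wrist view shows the red strip's end (459,66) right at the inner rim line of the side wall, with a gap of about 2 px, so the far flap is level. The cover stands open, blue edge (250,0)–(408,212), and the jar and mug are in place. Next I push the cover.

>>> {"name": "step_arm", "arguments": {
  "increments": [
    [[-1,8,-8,26,0,0,-4],[-1,17,-16,52,0,0,-8.5],[-1,25,-25,78,0,0,-12.5],[-1,39,-10,81,-2,1.5,-14.5],[-1,53,4,84,-4,2.5,-16],[-1,61,13,85,-4.5,3,-16.5],[-1,69,22,85,-5.5,3.5,-17],[-1,79,34,85,-7,4.5,-18],[-1,79,34,85,-7,4.5,-18]]
  ]
}}

```text
t: 11.38
eef_pos: [0.4748, -0.0453, 0.2131]
tool_rot: [0.232, 0.798, 0.554, -0.037]
contact_force: [-0.3, 0.2, -0.5]
gripper_width: 0.001
grasp_force: 0.0
```

```bash
python3 - <<'E'
from chain import *;from ang import *
c=bot.read_camera("top")
for s in strip(c,"blue",(285,165,370,220)):print(s,angle(c,(s[1]+s[2])/2,"blue",0,2.6))
chain([(.49,-.046,.213,13,2),(.51,-.046,.217,15,2),(.531,-.046,.207,18,2),(.554,-.046,.19,22,2)],ph=-25)
E
```

```text
(np.int32(18), array([344. , 193.5]), array([354. , 193.4])) (1.536, np.float64(0.2))
q [ 0.28  0.19 -0.7   2.16  0.74  0.97 -1.24]
(0.49, -0.046, 0.213, 13, 2) [ 0.28  0.19 -0.69  2.14  0.77  0.97 -1.24] 0.0
(0.51, -0.046, 0.217, 15, 2) [ 0.28  0.21 -0.69  2.12  0.8   0.95 -1.24] 0.0
(0.531, -0.046, 0.207, 18, 2) [ 0.27  0.24 -0.68  2.12  0.89  0.91 -1.24] 0.0
(0.554, -0.046, 0.19, 22, 2) [ 0.26  0.28 -0.67  2.14  1.02  0.86 -1.24] 0.0
at [ 0.4736 -0.0452  0.2128] [ 0.197 -0.412 -0.89 ] t 11.43 F [-0.2  0.5  0.1]
[[-1, 3, 7.5, 1.5, 0, 0, -0.5], [-1, 5.5, 15, 3.5, -0.5, 0, -1], [-1, 8.5, 25, 3.5, -1.5, 0.5, -1.5], [-1, 12, 34.5, 3.5, -2, 0.5, -1.5], [-1, 17.5, 42.5, 10, -3.5, 1, -3.5], [-1, 23, 50, 16.5, -5, 1.5, -5.5], [-1, 30, 57.5, 26.5, -6.5, 2, -8.5], [-1, 37.5, 65.5, 36.5, -8.5, 2.5, -11.5]]
```

The cover is near upright. I continue over the top.

>>> {"name": "step_arm", "arguments": {
  "increments": [
    [[-1,3,7,1,0,0,-0.5],[-1,5,15,3,-0.5,0,-1],[-1,8,25,3,-1.5,0.5,-1.5],[-1,12,34,3,-2,0.5,-1.5],[-1,17,42,10,-3.5,1,-3.5],[-1,23,50,16,-5,1.5,-5.5],[-1,30,57,26,-6.5,2,-8.5],[-1,37,65,36,-8.5,2.5,-11.5],[-1,37,65,36,-8.5,2.5,-11.5]]
  ]
}}

```text
t: 12.18
eef_pos: [0.5528, -0.0465, 0.1878]
tool_rot: [0.273, 0.719, 0.639, -0.003]
contact_force: [-0.3, -0.8, -0.2]
gripper_width: 0.0
grasp_force: 0.0
```

```bash
python3 - <<'E'
from chain import *;from ang import *
c=bot.read_camera("top")
for s in strip(c,"blue",(285,150,370,220)):print(s,angle(c,(s[1]+s[2])/2,"blue",0,2.6))
chain([(.571,-.046,.168,27,2),(.578,-.046,.150,30,2),(.58,-.046,.138,32,2)],ph=-25)
E
```

```text
(np.int32(55), array([297. , 168.3]), array([311. , 168.8])) (0.774, np.float64(0.0))
(np.int32(109), array([328. , 169.5]), array([360., 171.])) (0.774, np.float64(0.2))
q [ 0.25  0.3  -0.66  2.13  1.01  0.86 -1.22]
(0.571, -0.046, 0.168, 27, 2) [ 0.24  0.32 -0.65  2.18  1.21  0.79 -1.22] 0.0
(0.578, -0.046, 0.15, 30, 2) [ 0.23  0.36 -0.64  2.22  1.36  0.76 -1.22] 0.0
(0.58, -0.046, 0.138, 32, 2) [ 0.22  0.38 -0.63  2.24  1.47  0.76 -1.22] 0.0
at [ 0.5523 -0.0462  0.1885] [ 0.343 -0.396 -0.852] t 12.23 F [-0.9 -0.1 -0.9]
[[-1, 5.5, 4.5, 12, -2.5, 0, -5.5], [-1, 11, 9.5, 23.5, -4.5, 0.5, -10.5], [-1, 14.5, 9, 32.5, -6, 0.5, -14.5], [-1, 18.5, 8.5, 41.5, -7.5, 0, -18.5], [-1, 21, 7.5, 47, -8.5, 0, -21.5], [-1, 23, 6, 52.5, -9.5, 0, -24.5]]
```

>>> {"name": "step_arm", "arguments": {
  "increments": [
    [[-1,5,4,12,-2.5,0,-5.5],[-1,11,9,23,-4.5,0.5,-10.5],[-1,14,9,32,-6,0.5,-14.5],[-1,18,8,41,-7.5,0,-18.5],[-1,21,7,47,-8.5,0,-21.5],[-1,23,6,52,-9.5,0,-24.5],[-1,23,6,52,-9.5,0,-24.5]]
  ]
}}

```text
t: 12.82
eef_pos: [0.5797, -0.0459, 0.1388]
tool_rot: [0.324, 0.543, 0.775, -0.008]
contact_force: [-0.1, -0.7, -0.3]
gripper_width: 0.001
grasp_force: 0.0
```

```bash
python3 - <<'E'
from chain import *;from ang import *
for n,b in(("top",(285,150,370,220)),("side",(275,130,350,205))):
    c=bot.read_camera(n)
    for s in strip(c,"blue",b):print(n,s,angle(c,(s[1]+s[2])/2,"blue",-.3,2.6))
chain([(.58,-.046,.133,32,2),(.58,-.046,.129,32,2),(.58,-.046,.126,32,2),(.58,-.046,.123,32,2)],ph=-25)
E
```

```text
top (np.int32(29), array([298.9, 164. ]), array([309.1, 164.9])) (0.524, np.float64(0.1))
top (np.int32(86), array([324. , 165.2]), array([358.1, 166.8])) (-0.162, np.float64(0.0))
q [ 0.21  0.39 -0.62  2.23  1.44  0.75 -1.19]
(0.58, -0.046, 0.133, 32, 2) [ 0.21  0.39 -0.61  2.25  1.47  0.75 -1.19] 0.0
(0.58, -0.046, 0.129, 32, 2) [ 0.21  0.4  -0.61  2.25  1.49  0.75 -1.19] 0.0
(0.58, -0.046, 0.126, 32, 2) [ 0.21  0.4  -0.61  2.25  1.5   0.75 -1.19] 0.0
(0.58, -0.046, 0.123, 32, 2) [ 0.2   0.41 -0.61  2.25  1.51  0.75 -1.19] 0.0
at [ 0.5803 -0.0458  0.1398] [ 0.493 -0.365 -0.789] t 12.92 F [-0.3  0.5  0.5]
[[-1, 1.5, -1.5, 2.5, 0, 0, -1], [-1, 3.5, -2.5, 5.5, 0, 0, -2.5], [-1, 4.5, -3.5, 7, 0, 0, -2.5], [-1, 5.5, -4, 8.5, 0, 0, -3], [-1, 6, -4.5, 9.5, 0, 0, -3.5], [-1, 7, -5, 11, 0, 0, -4], [-1, 7.5, -5.5, 12, 0, 0, -4], [-1, 8.5, -6, 13, 0, 0, -4.5]]
```

>>> {"name": "step_arm", "arguments": {
  "increments": [
    [[-1,2,-1,3,0,0,-1],[-1,3,-2,5,0,0,-2.5],[-1,4,-3,7,0,0,-2.5],[-1,4,-3,7,0,0,-2.5]]
  ]
}}

```text
t: 13.25
eef_pos: [0.5808, -0.046, 0.1309]
tool_rot: [0.325, 0.526, 0.786, -0.015]
contact_force: [0.2, 0.7, 3.2]
gripper_width: -0.002
grasp_force: 1.5
```

>>> {"name": "step_arm", "arguments": {
  "increments": [
    [[-1,1,-1,1,0,0,-0.5],[-1,1,-1,2,0,0,-0.5],[-1,1,-1,2,0,0,-0.5]]
  ]
}}

```text
t: 13.5
eef_pos: [0.5811, -0.046, 0.1299]
tool_rot: [0.326, 0.522, 0.788, -0.016]
contact_force: [-6.0, 2.8, 15.0]
gripper_width: 0.0
grasp_force: 7.4
```

At 15 N the cover is on its stop. Now I let go and retreat.

>>> {"name": "step_arm", "arguments": {
  "increments": [
    [[-1,0,0,-15,0,0,0],[-1,0,0,-40,0,0,0],[-1,-5,0,-70,0,0,0],[-1,-15,0,-105,0,0,0],[-1,-25,0,-140,0,0,0],[-1,-35,0,-175,0,0,0],[-1,-35,0,-175,0,0,0]]
  ]
}}

```text
t: 14.08
eef_pos: [0.5026, -0.0089, 0.2913]
tool_rot: [0.328, 0.522, 0.787, -0.014]
contact_force: [1.0, -1.1, -0.3]
gripper_width: 0.002
grasp_force: 0.0
```

```bash
python3 - <<'E'
from chain import *;from ang import *
chain([(.45,-.046,.38,28),(.42,-.046,.43,15)],ph=-25)
E
```

```text
q [ 0.28 -0.02 -0.74  2.22  0.86  0.79 -0.64]
(0.45, -0.046, 0.38, 28) [ 0.29 -0.24 -0.57  2.14  0.5   0.91 -0.64] 0.0
(0.42, -0.046, 0.43, 15) [ 0.3  -0.21 -0.58  1.97  0.39  1.24 -0.64] 0.0
at [ 0.5026 -0.0089  0.2913] [ 0.502 -0.364 -0.785] t 14.08 F [ 1.  -1.1 -0.3]
[[-1, -13, -6.5, -16.5, 1, 0, 5.5], [-1, -26, -13, -33, 2, 0, 11], [-1, -38.5, -19.5, -49.5, 2.5, 0, 16.5], [-1, -51.5, -25.5, -66, 3.5, 0, 21.5], [-1, -64.5, -32, -82.5, 4.5, 0, 27], [-1, -71, -35, -100.5, 8.5, 0, 29.5], [-1, -77.5, -38, -118.5, 12.5, 0, 31.5], [-1, -84, -41, -137, 16.5, -0.5, 34]]
```

>>> {"name": "step_arm", "arguments": {
  "increments": [
    [[-1,-13,-6,-16,1,0,5.5],[-1,-26,-13,-33,2,0,11],[-1,-38,-19,-49,2.5,0,16.5],[-1,-51,-25,-66,3.5,0,21.5],[-1,-64,-32,-82,4.5,0,27],[-1,-71,-35,-100,8.5,0,29.5],[-1,-77,-38,-118,12.5,0,31.5],[-1,-84,-41,-137,16.5,-0.5,34],[-1,-84,-41,-137,16.5,-0.5,34]]
  ]
}}

```text
t: 14.83
eef_pos: [0.422, -0.0478, 0.4277]
tool_rot: [0.241, 0.771, 0.588, -0.034]
contact_force: [0.5, 0.1, 1.3]
gripper_width: -0.0
grasp_force: 0.0
```

```bash
python3 - <<'E'
from chain import *;from ang import *
T,S,W=[bot.read_camera(n) for n in("top","side","wrist")]
for n,c,b in(("top",T,(285,150,370,220)),("side",S,(260,130,350,225)),("wrist",W,(0,0,640,300))):
    for s in strip(c,"blue",b):
        if s[0]>40:print(n,s,angle(c,(s[1]+s[2])/2,"blue",-.3,2.6))
a=cv2.resize(S["image"][120:240,230:350],(520,520),interpolation=cv2.INTER_CUBIC)
cv2.imwrite("pics/end.png",np.vstack([W["image"][:300,:,::-1],cv2.resize(np.hstack([S["image"][110:250,230:410],T["image"][110:250,250:430]])[:,:,::-1],(640,249),interpolation=cv2.INTER_CUBIC)]))
E
```

```text
top (np.int32(160), array([299. , 164.6]), array([358. , 167.1])) (-0.195, np.float64(0.1))
side (np.int32(91), array([325.1, 156.3]), array([277. , 181.1])) (-0.082, np.float64(0.1))
wrist (np.int32(853), array([364.1,  -0.3]), array([371.1, 105.8])) (0.965, np.float64(0.0))
wrist (np.int32(1934), array([470.3, 213.8]), array([450.5, 271.4])) (0.761, np.float64(149.6))
wrist (np.int32(127), array([224.1, 281.3]), array([235.3, 298.2])) (2.6, np.float64(83.0))
```

View pics/end.png

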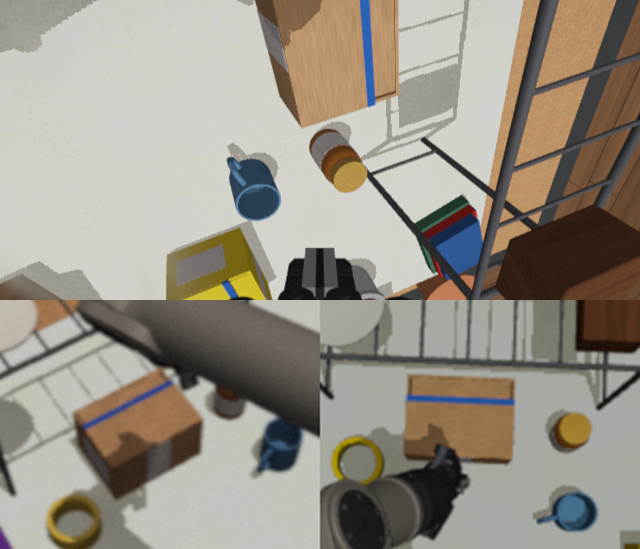

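The last pictures show the carton closed, the blue strip (365,50 in the wrist part) flat on the rim with the far flap level behind it. Jar, mug and tape are in place and the arm is clear.

```bash
python3 -c "
from station import bot
print(bot.hand_in())"
```

```text
the job is handed in; nothing more can be done
None
```

The carton is closed and handed in at about 15 s. The far flap was folded in first and looked level, then the cover was pressed onto its stop at 15 N. The arm is clear, and the jar, mug and tape stand where they were; the judge's verdict was not shown.

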